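Drive the seized hinge pin out of a welding fixture

ROBOT

A 6-joint arm with a two-finger parallel gripper is mounted at the origin on the work surface. World frame = base frame: x ahead of the robot, y to its left, z up, the work surface at z = 0. Lengths are in mm, angles in rad, forces in N, time in s.
With the tool pointing down it reaches from about 250 to 775 mm from the base axis. Payload 4 kg.
Tool frame: the origin (TCP) lies between the finger pads; the fingertips stand 25 mm ahead of it and the grasp point (between the pads) lies 6 mm ahead of it; z points along the fingers, x is the direction in which the jaws open and shut, and the axes are right-handed (so a half turn about z gives the same grasp; the last joint's range is limited). The gripper opens to 85 mm and grips with 20 to 120 N. Pads are 22 mm wide; open, the fingers measure 114 mm over their backs; the gripper's body (76 mm by 85 mm) begins 54 mm behind the grasp point. The pads swing forward as they close: fully open they stand 13 mm farther back than shut.
Start: joints at [-1.314, 0.087, 1.371, -0, 1.684, -0.103], TCP at [193.645, -514.798, 256.341] pointing down, gripper open.
Joint ranges: [-3.1, 3.1], [-0.76, 2.03], [0.27, 2.55], [-1.08, 4.22], [0.17, 2.65], [-2.57, 2.57]. Speed limits (rad/s): [2.79, 2.79, 3.14, 3.14, 3.14, 3.14].

INTERFACE

Orientations are given as a unit quaternion [x, y, z, w].
In Python, from plant import r, imaging gives the robot as it stands.
- The arm moves only by the tool carry_out, never from a script. Its argument "motion" is a list that holds one entry, the list of rows, each a list of 7 numbers: the shift along the world's x, y, z in cm, then the turn, a rotation vector about the world's x, y, z in degrees, then the finger opening in cm, from 0 to 8.54. A call has 1 to 8 rows; each row shifts and turns the pose as measured when the row begins; what a row does not reach is not made up. A row lasts 1/8 s, in which the tool goes at most 62.5 mm and 10.7 degrees, less where a joint would pass 70% of its speed; a pose out of reach is approached as far as the arm can. A call is refused whole if a number of a shift passes 6.25 or a number of a turn 10.7, either way. A call with a gripper value outside its range is refused whole. The fingers move at their own pace and stop on an object; "force" is the grip in N (left out, the last holds). Time passes only in rows, so rows that do not move let the fingers close. It gives the time, the measured TCP pose, the force and the opening at its end, in the units of the state.
- r.observe(): the state, without advancing time (a new reading comes with each control period).
- imaging.snapshot(name): name is "scene" or "top" or "wrist"; returns a dict with "pixels" (384x512x3 uint8, red, green, blue), "range_z" (384x512 float32, mm along the optical axis (not along the pixel's ray), 0 where there is no reading), "intrinsics" (3x3 intrinsics, pixels), "world_from_camera" (4x4, takes a point from camera to world coordinates). Camera axes: x right, y down, z forward; pixel columns grow to the right and rows downward; lengths in mm; the calibration is good to about 2 mm. The wrist camera is an equidistant fisheye: a pixel r from the principal point sees the ray r / f radians off the axis. A picture is of the moment at which its call begins.
- r.hand_in(): hands the job in, once; it reports no verdict.
The state is a dict: "clock": time; "joint_pos": joint angles; "dq": joint speeds; "effort": joint torques, N m; "ee_pos": TCP position; "tool_rot": TCP orientation; "contact_force": force on the tool from outside, world axes, zero at the start; "moment": the same for the moment, N m; "grip_width": opening from 0.0 (shut) to 1.0 (fully open).
Only numpy, scipy, OpenCV 4.12 (cv2) and the standard library are available. Lean on these libraries where they do the work, as an engineer would, in place of code of your own. Each camera call takes 0.05 s, during which the arm holds its last target.

TASK

The hinge pin of the welding fixture's clamp arm is seized. Pull the looped clip up out of the pin and drop it in the red dish; then take the yellow drift punch and push the pin with the punch's tip, from the clip end, right through and out of the hinge so that it drops into the green catch tray. Finally lay the punch back on its wooden rest the way it lay before, and leave the other things on the bench where they are.

Things in the scene. Friction and masses are not known exactly. Their poses are not given: they have to be found in the camera images.
- fixture: Welding fixture fixed to the bench: blue base 120 x 66 x 10 mm with a hinge of 3 knuckles (blue, steel, blue), together 56 mm wide along y and 50 mm along x, 100 mm high. Origin: underside, below the middle of the hinge; z up. The level bore, 23.6 mm across, runs along the fixture's y at x = 0, 75 mm above the bench, y = +28 (clip side) to -28 mm. A clamp arm sticks out to x = +120 mm, under 85 mm high.
- tray_floor (a point): Centre of the floor (48 mm above the bench) of the open green catch tray, which closes up to the fixture at the hinge's -y side; axes as the fixture's. The tray is 110 mm along x, 189 mm along y, its walls 4 mm thick and to 74 mm above the bench; the pin falls into it as it leaves the hinge.
- bore_mouth (a point): Centre of the bore's mouth on the clip side of the hinge; its y axis points out of the hinge, against the drive direction.
- pin_tip (a point): Centre of the clip-end face of the steel hinge pin, 22 mm in diameter, 100 mm long, with a 34 mm head 8 mm thick at the other end. It lies level in the bore, 0.8 mm low; this end first stands 34 mm out of the mouth. Its y axis points from head to this end. Seized: about 7 to 12 N slide it slowly for about 60 mm, then less. After 90 mm towards the fixture's -y its end leaves the hinge and it falls.
- pin_middle (a point): Point on the pin's axis 50 mm from either end.
- clip_loop (a point): Centre of the loop (40 mm outside, wire 8 mm thick) of the brass clip standing upright in the pin, 48 mm above the pin's axis; loop in the clip's x-z plane, across the pin. A straight leg goes down through a hole 18 mm from the pin's end, to 72 mm below this point; a second leg goes down beside the pin at +x. A collar rests on the pin. Only its weight holds it: 40 mm straight up clears it. 70 g.
- clip_middle (a point): Middle of the clip, on its straight leg, 26 mm below the loop's centre, half-way between the loop's top and the leg's foot.
- punch_grip (a point): Point on the axis of the yellow drift punch where it balances: grip here. Its x points along the punch to the tip. Square handle 22 x 22 mm, from 65 mm behind this point to 35 mm ahead of it; then a steel shaft 12 mm in diameter, 95 mm long, the tip 130 mm ahead. About 0.38 kg. It lies level on its rest, its axis 46 mm above the bench.
- punch_tip (a point): Centre of the flat end of the punch's shaft.
- rest: Wooden punch rest fixed to the bench: base 170 x 70 x 10 mm, two cradles with flared sides, one under the handle (x = -45 mm, 16 mm wide) and one under the shaft (x = +75 mm, 16 mm wide), sides about 60 mm high. Origin on the bench; z up; the punch lies along its x, tip to +x. Fingers fit between the cradles at x = 0.
- rest_seat (a point): Where punch_grip lies (within 6 mm lengthwise) when the punch is on the rest: 46 mm above the rest's origin.
- dish: Red open dish fixed to the bench, 130 (x) x 160 (y) x 40 mm high, walls and floor 4 to 5 mm. Origin: centre of its underside, z up.
- bracket: Bystander: welded steel angle, 100 x 100 x 66 mm, origin at the centre of its underside.
- offcut: Bystander: upright square tube offcut 60 x 60 x 40 mm, origin at the centre of its underside.
- spray: Bystander: standing blue spray can, 60 mm in diameter, 170 mm high, origin at the centre of its underside.
Not all that is in view belongs to the job. Of the things shaped like the part that bears punch_grip, the yellow one is meant. What is shaped like the rest but purple is not meant.

How it is judged:
By the outcome, as a careful person would: the job done as asked, in the order asked, and still so for the second after the job is handed in, with the robot touching nothing.
It also fails if it takes over 67 s, if anything falls off the work surface, if the arm or the gripper's body presses on something with over 40 N, if the wrist force passes 120 N, or if a joint passes its speed limit or range.

## Working session

There is one attempt and no reset: what is moved stays moved. The work goes in short steps, Python scripts to look and compute and a tool call to move; the robot and the scene stay as the last step left them, time stands still between calls to the robot, and variables do not carry over. Pictures are saved under pics/ and viewed, and the job is handed in when it is done.

Besides the shell and the picture viewer there is one more tool, called after "Request:" by a JSON object that holds its "method" and its "body". carry_out: Moves the arm, as the interface text tells. Its arguments: {"type":"object","properties":{"motion":{"type":"array"},"force":{"type":"number"}},"required":["motion"]}

```bash
ls; mkdir -p pics; cat > h.py <<'E'
import numpy as np,cv2
from plant import r,imaging
def snap(n,tag):
    s=imaging.snapshot(n); cv2.imwrite(f'pics/{tag}.png',s['pixels'][:,:,::-1]); np.savez(f'pics/{tag}.npz',**s); return s
def load(tag): return dict(np.load(f'pics/{tag}.npz'))
E
python3 - <<'E'
from h import *
for n in('scene','top','wrist'):
    s=snap(n,n+'0'); print(n,s['intrinsics'].round(1).tolist(),s['world_from_camera'].round(3).tolist())
print(r.observe())
E
```

```text
pics
scene [[380.2, 0.0, 257.4], [0.0, 380.2, 199.6], [0.0, 0.0, 1.0]] [[-0.548, 0.699, -0.46, 1030.186], [0.837, 0.446, -0.318, 427.015], [-0.017, -0.558, -0.829, 1067.637], [0.0, 0.0, 0.0, 1.0]]
top [[428.2, 0.0, 262.6], [0.0, 428.2, 189.5], [0.0, 0.0, 1.0]] [[-0.014, -0.988, 0.155, 336.872], [-1.0, 0.018, 0.024, 44.77], [-0.026, -0.155, -0.988, 1277.597], [0.0, 0.0, 0.0, 1.0]]
wrist [[297.3, 0.0, 256.6], [0.0, 297.3, 191.7], [0.0, 0.0, 1.0]] [[0.351, -0.891, -0.289, 267.978], [-0.937, -0.334, -0.106, -486.922], [-0.002, 0.308, -0.952, 373.01], [0.0, 0.0, 0.0, 1.0]]
{'clock': 0.15, 'joint_pos': array([-1.31411906e+00,  8.78429645e-02,  1.37189541e+00,  1.86858445e-05,
        1.68362244e+00, -1.03100212e-01]), 'dq': array([ 0.00098204, -0.00572015, -0.00655734, -0.00043556,  0.00046256,
       -0.00015403]), 'effort': array([ 1.66894748e-03, -3.52373207e+01, -3.13678515e+01, -6.06999038e-05,
        8.03724542e-03,  7.81058162e-06]), 'ee_pos': array([ 193.55149513, -514.45993559,  255.38235758]), 'tool_rot': array([ 8.22212524e-01, -5.69179923e-01, -6.65212229e-04, -5.82390874e-04]), 'contact_force': array([-0.34410302, -0.01075045, -0.05992658]), 'moment': array([-0.00793698,  0.01746094,  0.00537971]), 'grip_width': 0.9998270113155595}
```

View pics/scene0.png

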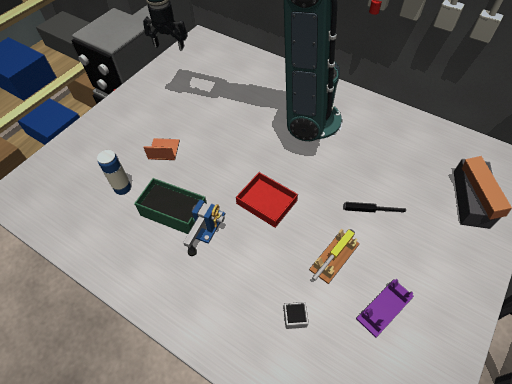

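View pics/top0.png

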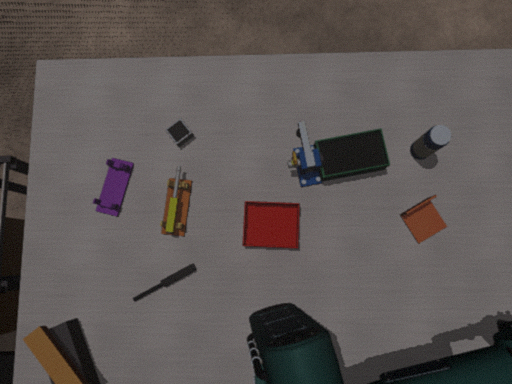

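View pics/wrist0.png

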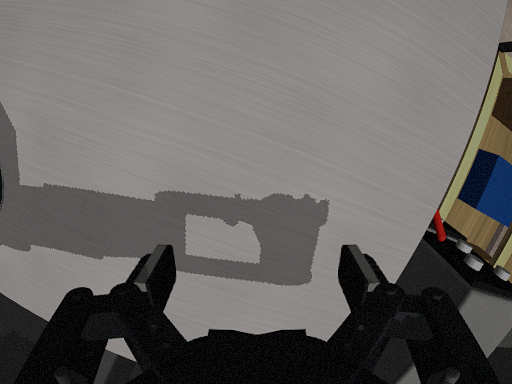

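```bash
cat >> h.py <<'E'
def cloud(s):
    K=s['intrinsics'];z=s['range_z'];v,u=np.mgrid[:z.shape[0],:z.shape[1]]
    P=np.stack([(u-K[0,2])/K[0,0]*z,(v-K[1,2])/K[1,1]*z,z],-1)
    T=s['world_from_camera'];return P@T[:3,:3].T+T[:3,3]
def ray(s,u,v):
    K=s['intrinsics'];T=s['world_from_camera'];d=T[:3,:3]@np.array([(u-K[0,2])/K[0,0],(v-K[1,2])/K[1,1],1]);return T[:3,3],d/np.linalg.norm(d)
def fray(s,u,v):
    K=s['intrinsics'];T=s['world_from_camera'];a=np.array([(u-K[0,2])/K[0,0],(v-K[1,2])/K[1,1]]);t=np.hypot(*a);
    d=T[:3,:3]@np.array([*(a/max(t,1e-9)*np.sin(t)),np.cos(t)]);return T[:3,3],d
def onz(o_d,z): o,d=o_d;return o+d*(z-o[2])/d[2]
def tri(a,b):
    (o1,d1),(o2,d2)=a,b;A=np.stack([d1,-d2],1);t=np.linalg.lstsq(A,o2-o1,rcond=None)[0];p,q=o1+d1*t[0],o2+d2*t[1];return (p+q)/2,np.linalg.norm(p-q)
def crop(s,box,tag,k=6):
    x0,y0,x1,y1=box;c=s['pixels'][y0:y1,x0:x1,::-1];cv2.imwrite(f'pics/{tag}.png',cv2.resize(c,None,fx=k,fy=k,interpolation=cv2.INTER_CUBIC))
E
python3 - <<'E'
from h import *
s=load('scene0');t=load('top0')
crop(t,(270,110,400,200),'ct_fix');crop(t,(80,140,210,240),'ct_punch');crop(s,(170,170,300,270),'cs_fix');crop(s,(290,190,420,290),'cs_punch')
for n,S in(('s',s),('t',t)):
    P=cloud(S);h=cv2.cvtColor(S['pixels'],cv2.COLOR_RGB2HSV)
    for nm,lo,hi in(('yellow',(24,120,60),(34,255,255)),('red',(0,200,60),(4,255,255)),('green',(60,80,20),(85,255,255)),('blue',(105,120,40),(125,255,255)),('orange',(5,120,60),(20,255,255))):
        m=cv2.inRange(h,lo,hi);c,l,st,ce=cv2.connectedComponentsWithStats(m)
        for i in range(1,c):
            if st[i,4]>25:
                p=P[l==i];print(n,nm,st[i].tolist(),'min',p.min(0).round(),'max',p.max(0).round(),'med',np.median(p,0).round())
E
```

```text
s yellow [331, 230, 24, 27, 224] min [412. 320.  16.] max [1030.  427. 1068.] med [463. 336.  58.]
s red [370, 0, 11, 14, 113] min [-618.  -69.  123.] max [1030.  427. 1068.] med [-602.  -48.  151.]
s red [236, 173, 61, 54, 622] min [362. -31.  -0.] max [1030.  427. 1068.] med [432.  45.  24.]
s green [135, 178, 70, 56, 972] min [ 561. -290.    4.] max [1030.  427. 1068.] med [ 673. -193.   59.]
s blue [0, 37, 56, 63, 2343] min [   87. -2096.  -312.] max [1030.  427. 1068.] med [  351. -1376.   -79.]
s blue [18, 98, 61, 46, 1515] min [  237. -1645.  -582.] max [1030.  427. 1068.] med [  375. -1474.  -459.]
s blue [99, 155, 20, 18, 171] min [ 628. -409.  124.] max [ 681. -372.  166.] med [ 666. -380.  149.]
s blue [114, 186, 15, 9, 68] min [ 642. -407.    4.] max [1030.  427. 1068.] med [ 667. -379.   20.]
s blue [192, 200, 12, 21, 95] min [ 572. -123.   47.] max [638. -71. 106.] med [621. -82. 101.]
s blue [196, 204, 20, 39, 298] min [581. -69.   3.] max [1030.  427. 1068.] med [629. -41.  23.]
s orange [67, 72, 29, 35, 549] min [    7. -1651.  -583.] max [1030.  427. 1068.] med [   
[... 2934 characters left out ...]
med [564. -70.  10.]
t orange [169, 179, 6, 6, 26] min [549. 336.   7.] max [574. 359.  66.] med [560. 344.  49.]
t orange [179, 180, 13, 8, 62] min [543. 292.   6.] max [570. 328.  64.] med [558. 306.  13.]
t orange [163, 187, 10, 35, 133] min [443. 343.   2.] max [548. 376.  57.] med [503. 362.  10.]
t orange [175, 189, 15, 47, 334] min [337.  45.   3.] max [ 542.  334. 1278.] med [487. 315.  10.]
t orange [402, 195, 44, 48, 1079] min [ 337. -459.   -2.] max [ 503.   45. 1278.] med [ 435. -395.    6.]
t orange [162, 227, 6, 7, 26] min [410. 356.   3.] max [429. 377.  53.] med [417. 372.  11.]
t orange [24, 327, 58, 57, 1381] min [ 20.  45. 109.] max [ 337.  705. 1278.] med [ 84. 634. 120.]
```

View pics/ct_fix.png

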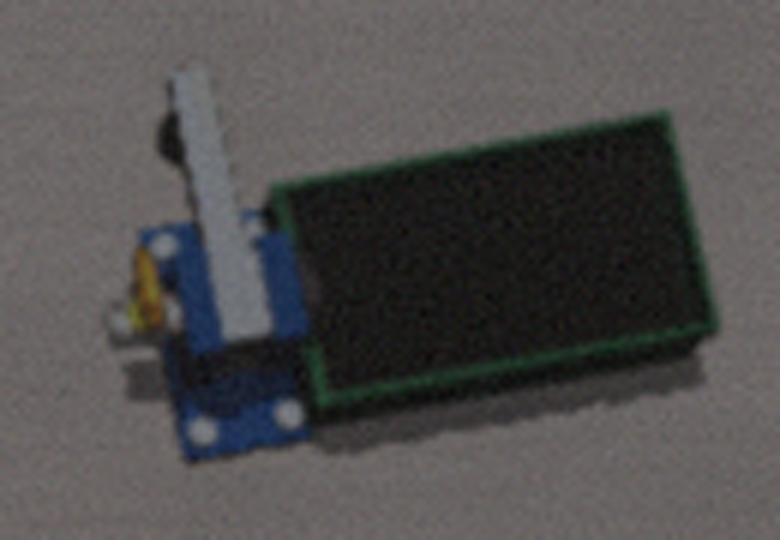

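View pics/ct_punch.png

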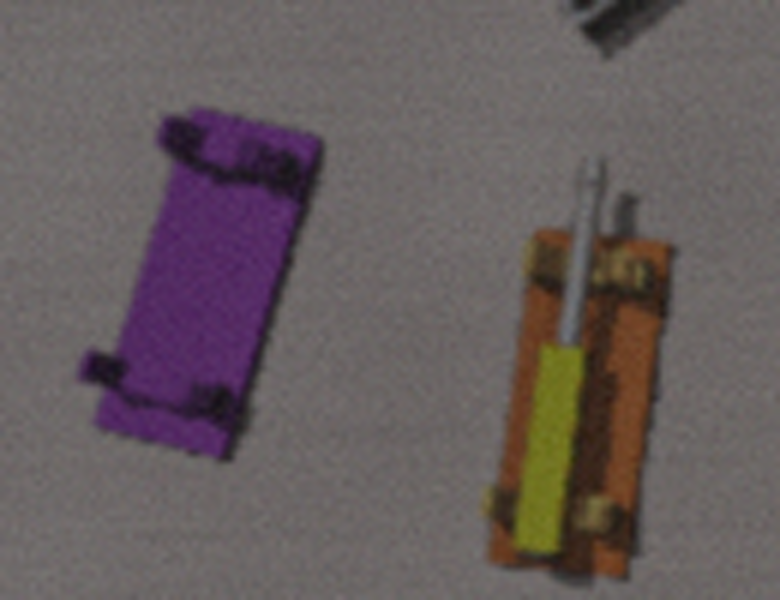

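View pics/cs_fix.png

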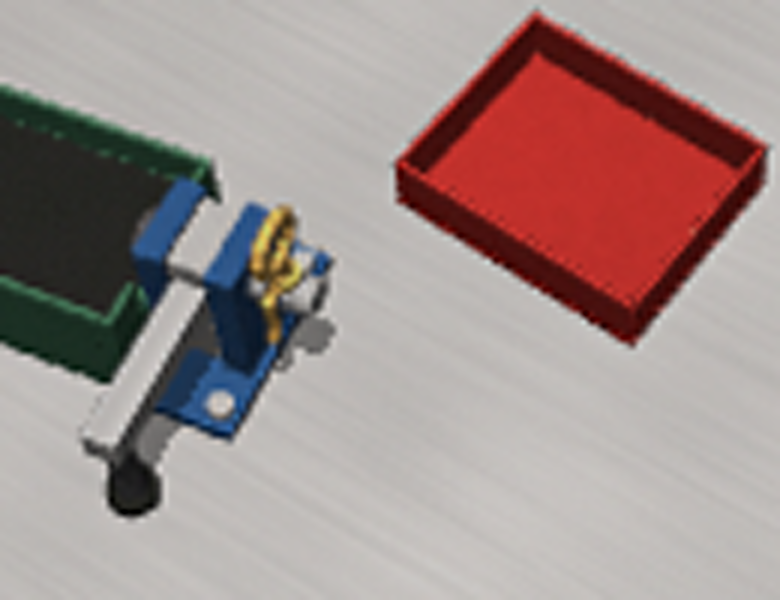

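View pics/cs_punch.png

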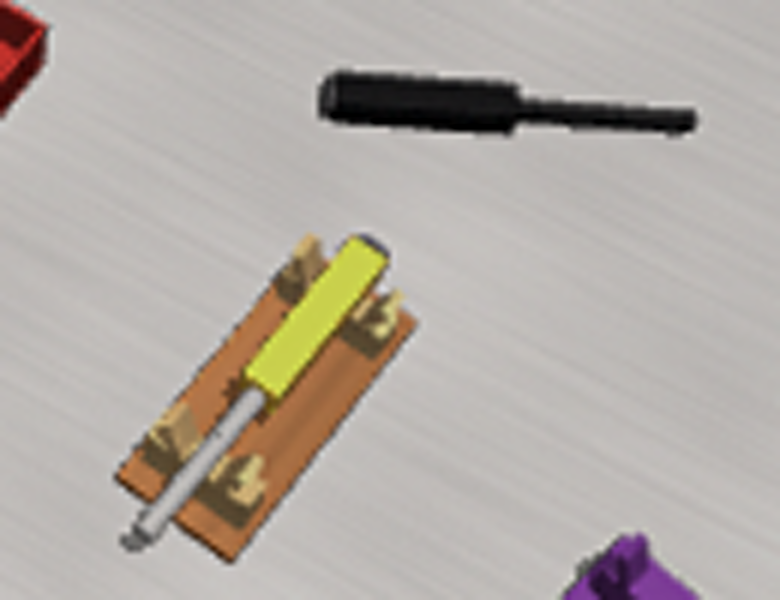

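Request:
{"method": "carry_out", "body": {"motion": [[[3.6,4.9,0.6,0,0,-1.2,8.5],[3.6,4.9,0.6,0,0,-1.2,8.5],[3.6,4.9,0.6,0,0,-1.2,8.5],[3.6,4.9,0.6,0,0,-1.2,8.5],[3.6,4.9,0.6,0,0,-1.2,8.5],[3.6,4.9,0.6,0,0,-1.2,8.5],[3.6,4.9,0.6,0,0,-1.2,8.5],[3.6,4.9,0.6,0,0,-1.2,8.5]]], "force": 60}}

```text
clock: 1.15
ee_pos: [483.6, -113.5, 299.8]
tool_rot: [0.767, -0.642, -0.003, -0.002]
contact_force: [0.7, -0.2, 0.7]
grip_width: 0.993
```

Request:
{"method": "carry_out", "body": {"motion": [[[3.5,4.5,0,0,0,0,8.5],[3,4,0,0,0,0,8.5],[0,0,0,0,0,0,8.5]]]}}

```text
clock: 1.52
ee_pos: [551.6, -21.6, 298.6]
tool_rot: [0.769, -0.64, -0.003, -0.002]
contact_force: [0.4, -0.6, 0.1]
grip_width: 0.996
```

```bash
python3 - <<'E'
from h import *
s=snap('wrist','w1');print(r.observe()['ee_pos'],s['world_from_camera'].round(3).tolist())
E
```

```text
[550.86388599 -22.98080511 298.81310594] [[0.18, -0.935, -0.305, 629.928], [-0.984, -0.174, -0.049, -8.107], [-0.007, 0.309, -0.951, 416.31], [0.0, 0.0, 0.0, 1.0]]
```

View pics/w1.png

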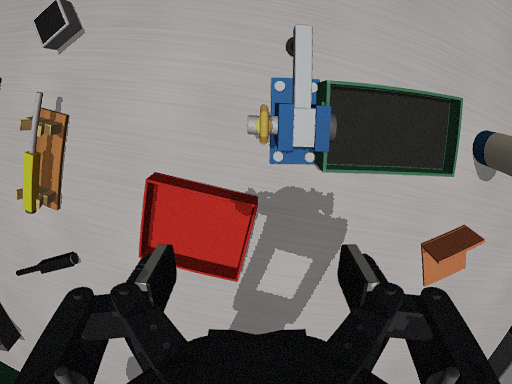

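```bash
python3 - <<'E'
from h import *
s=load('w1');crop(s,(235,15,345,180),'cw1',5)
crop(s,(5,80,85,220),'cw1p',4)
E
```

```text
(no output)
```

View pics/cw1.png

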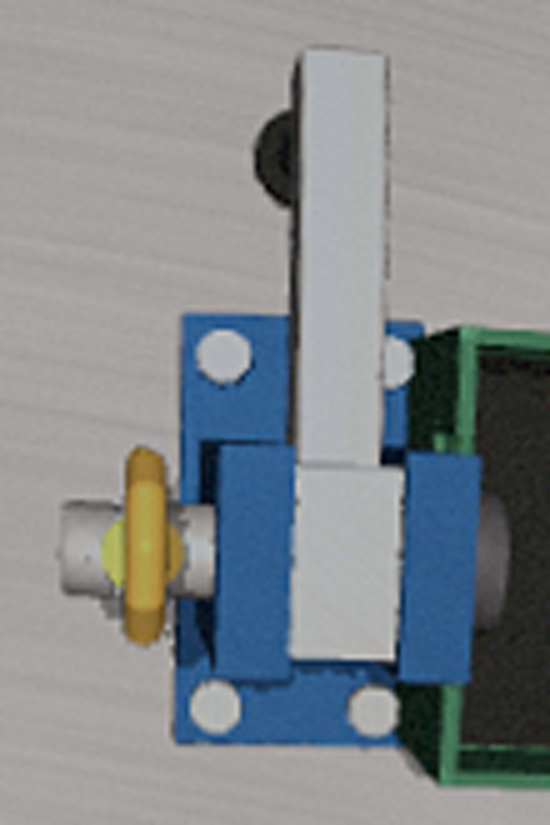

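View pics/cw1p.png

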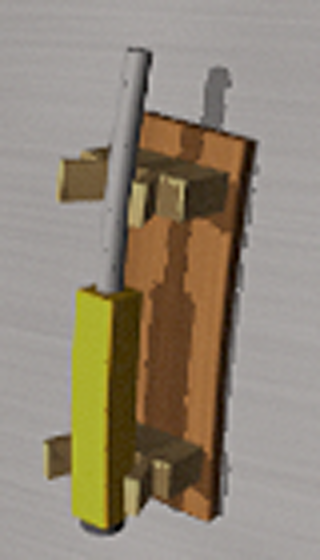

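```bash
python3 - <<'E'
from h import *
s=load('w1')
f=lambda c,z:onz(fray(s,235+c[0]/5,15+c[1]/5),z).round(1)
print('loop ends',f((145,447),121),f((145,642),121), 'loop ctr top',f((146,545),142))
c=[f(p,100) for p in((220,443),(218,675),(480,455),(470,680))];print('hinge',c,np.mean(c,0))
b=[f(p,10) for p in((183,315),(175,742),(423,322))];print('base',b,b[0]-b[1])
print('bolts',[f(p,13) for p in((223,356),(215,706),(373,709))])
print('arm',f((342,50),85),f((342,470),85), 'L',f((303,50),85),f((292,470),85))
a=[f(p,85) for p in((62,505),(62,592))];print('pin end top', f((64,548),85), f((64,505),75),f((64,595),75))
g=lambda c,z:onz(fray(s,5+c[0]/4,80+c[1]/4),z).round(1)
print('punch tip',g((139,52),49),'handle top corners z57',[g(p,57) for p in((78,290),(141,292),(72,527),(130,525))])
# depth check, knuckles
z=s['range_z'];K=s['intrinsics'];T=s['world_from_camera']
def P(u,v):
    o,d=fray(s,u,v); q=T[:3,:3].T@d; return (o+d*z[int(round(v)),int(round(u))]/q[2]).round(1)
print('depth loop',P(235+146/5,15+545/5),'knuckle',P(286,125),'pin',P(250,124.6),'handle',P(5+105/4,80+410/4),'shaft',P(5+120/4,80+210/4))
# two view: knuckle tops, clip
S=load('scene0');t=load('top0')
h=cv2.cvtColor(t['pixels'],cv2.COLOR_RGB2HSV)
tl=ray(t,270+148/6,110+283/6);sl=ray(S,170+277/6,170+235/6);wl=fray(s,235+146/5,15+545/5)
print('clip tri s-t',tri(sl,tl),'w-t',tri(wl,tl),'w-s',tri(wl,sl))
# punch handle top centre
tl=ray(t,80+550/6,140+450/6);sl=ray(S,290+318/6,190+318/6);wl=fray(s,5+105/4,80+409/4)
print('handle tri',tri(sl,tl),tri(wl,tl),tri(wl,sl))
E
```

```text
loop ends [625.1 -14.2 121. ] [586.6 -21.4 121. ] loop ctr top [607.6 -17.3 142. ]
hinge [array([628.5, -29.9, 100. ]), array([579.4, -39.1, 100. ]), array([637.8, -85.2, 100. ]), array([589.2, -93.9, 100. ])] [608.725 -62.025 100.   ]
base [array([660.7, -19.9,  10. ]), array([544.1, -39.9,  10. ]), array([672.6, -84. ,  10. ])] [116.6  20.    0. ]
bolts [array([651.5, -32.3,  13. ]), array([556.8, -48.6,  13. ]), array([564.5, -92.1,  13. ])]
arm [722.4 -40.9  85. ] [628.  -58.7  85. ] L [720.4 -32.5  85. ] [625.7 -47.8  85. ]
pin end top [599.   -1.4  85. ] [6.079e+02 6.000e-01 7.500e+01] [587.3  -3.1  75. ]
punch tip [604.7 316.   49. ] handle top corners z57 [array([512. , 339.2,  57. ]), array([515.6, 303.4,  57. ]), array([408.3, 353.2,  57. ]), array([417.2, 316.8,  57. ])]
depth loop [607.6 -17.3 141.8] knuckle [607.5 -41.6 100. ] pin [599.4  -3.8  84.8] handle [465.  326.   57.1] shaft [543.8 322.7  48.5]
clip tri s-t (array([604.58980601, -15.70059735, 130.99592771]), np.float64(1.632098434325998)) w-t (array([606.29793443, -17.24921565, 125.48442283]), np.float64(1.1199692281576992)) w-s (array([605.25910476, -16.48354563, 130.15429611]), np.float64(3.6168733897181533))
handle tri (array([459.8641419 , 338.36792146,  51.22171311]), np.float64(0.25816636793573244)) (array([459.77421851, 339.67866281,  43.28262144]), np.float64(2.1310733755355318)) (array([458.37801345, 337.67473456,  45.37011201]), np.float64(3.0265187706482117))
```

Request:
{"method": "carry_out", "body": {"motion": [[[5.0,0.5,-2,0,0,-0.4,4.5],[0.5,0,-4,0,0,0,4.5],[0,0,-4,0,0,0,4.5],[0,0,-2,0,0,0,4.5],[0,0,0,0,0,0,4.5]]]}}

```text
clock: 2.2
ee_pos: [603.7, -25.1, 175.1]
tool_rot: [0.763, -0.646, -0.003, 0.0]
contact_force: [-0.2, -0.4, -0.2]
grip_width: 0.527
```

```bash
python3 - <<'E'
from h import *
s=snap('wrist','w2');print(r.observe()['ee_pos'],r.observe()['tool_rot'],s['world_from_camera'].round(3).tolist())
E
```

```text
[604.32906967 -25.24416    176.40582667] [ 7.62973647e-01 -6.46427120e-01 -1.78596194e-03 -5.18771608e-05] [[0.163, -0.937, -0.308, 682.632], [-0.987, -0.156, -0.048, -12.559], [-0.003, 0.312, -0.95, 292.516], [0.0, 0.0, 0.0, 1.0]]
```

View pics/w2.png

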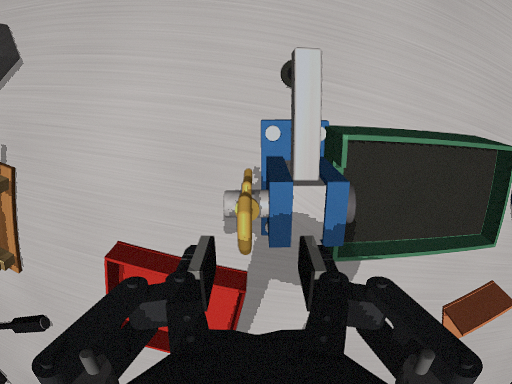

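```bash
python3 - <<'E'
from h import *
s=load('w2');w=load('w1');h=cv2.cvtColor(s['pixels'],cv2.COLOR_RGB2HSV)
m=cv2.inRange(h,(15,120,60),(30,255,255))[160:260,225:265];v,u=np.nonzero(m);print(u.min()+225,u.max()+225,v.min()+160,v.max()+160)
for q in range(0,100,8):
    x=np.nonzero(m[q])[0]
    if len(x):print(q+160,x.min()+225,x.max()+225,s['range_z'][q+160,int(x.mean())+225], onz(fray(s,x.mean()+225,q+160),130).round(1))
T=s['world_from_camera'];z=s['range_z']
pts=[]
for a,b in zip(v+160,u+225):
    o,d=fray(s,b,a);q=T[:3,:3].T@d;pts.append(o+d*z[a,b]/q[2])
p=np.array(pts);k=p[:,2]>105;print(p[k].min(0),p[k].max(0),np.median(p[k],0))
crop(s,(200,140,360,270),'cw2',5)
E
```

```text
235 258 169 254
176 245 251 231.53543 [638.3 -14.3 130. ]
184 242 251 210.65088 [633.5 -14.2 130. ]
192 242 251 184.86859 [628.8 -15.  130. ]
200 239 254 173.75063 [623.9 -15.7 130. ]
208 237 258 169.8529 [619.1 -17.  130. ]
216 237 256 167.67311 [614.  -17.3 130. ]
224 237 251 167.40352 [608.6 -16.6 130. ]
232 238 251 166.49529 [603.3 -17.7 130. ]
240 238 250 168.25934 [597.9 -18.1 130. ]
248 239 250 171.79333 [592.3 -19.2 130. ]
[589.1404785  -22.98460164 107.04889119] [682.63231679 -10.57388986 292.5156545 ] [613.05576258 -16.49460773 137.71723185]
```

View pics/cw2.png

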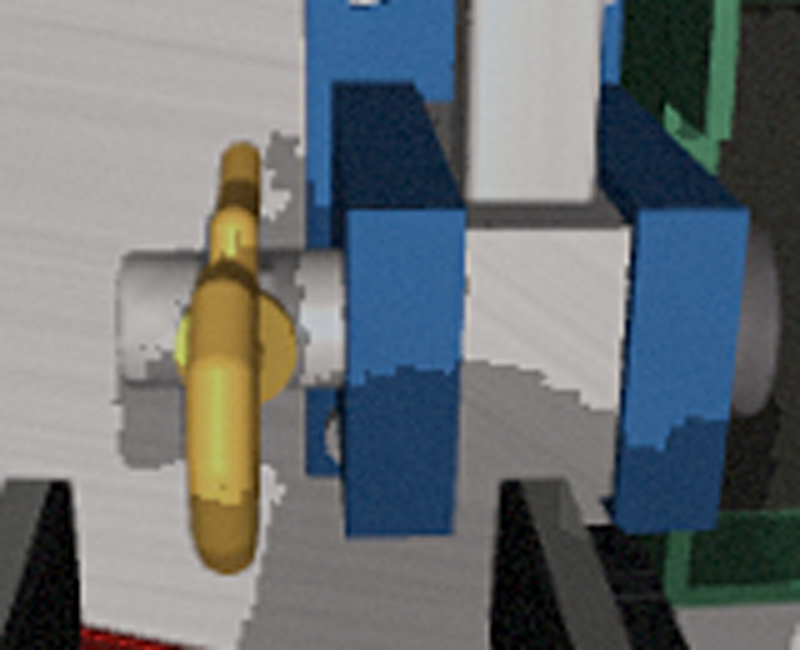

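Request:
{"method": "carry_out", "body": {"motion": [[[0.1,0.8,0,0,0,0.4,4.5],[0,0,-2.3,0,0,0,4.5],[0,0,-2.2,0,0,0,4.5],[0,0,0,0,0,0,0],[0,0,0,0,0,0,0],[0,0,0,0,0,0,0],[0,0,0,0,0,0,0]]], "force": 60}}

```text
clock: 3.12
ee_pos: [610.4, -17.4, 143.7]
tool_rot: [0.765, -0.644, 0.007, -0.006]
contact_force: [-0.1, -0.7, -1.4]
grip_width: 0.069
```

```bash
python3 - <<'E'
from h import *
s=snap('wrist','w3');o=r.observe();print(o['ee_pos'],o['tool_rot'],o['grip_width'])
crop(s,(180,120,370,290),'cw3',4)
E
```

```text
[610.42886701 -17.37237928 143.64289315] [ 0.76518208 -0.64374859  0.00690631 -0.006037  ] 0.0737948217157303
```

View pics/cw3.png

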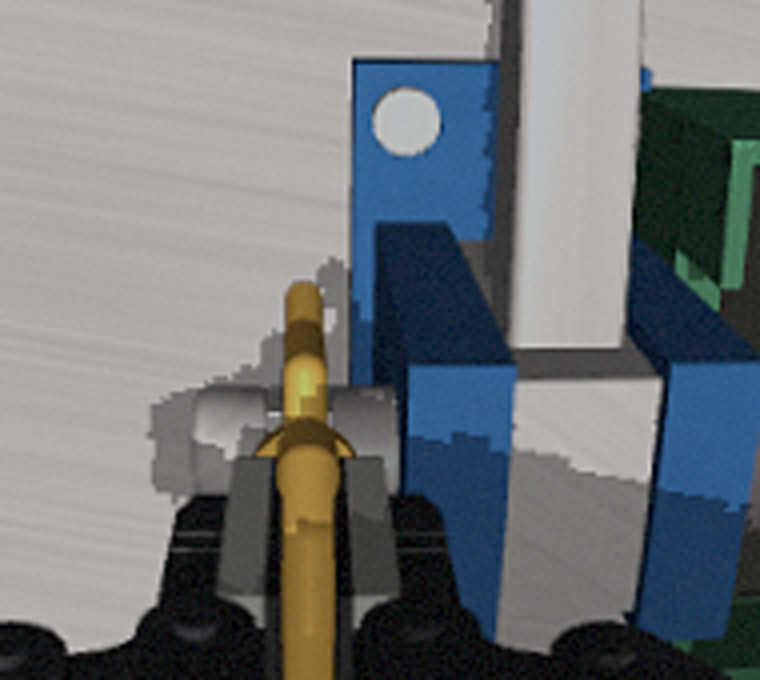

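Request:
{"method": "carry_out", "body": {"motion": [[[0,0,1.5,0,0,0,0],[0,0,2,0,0,0,0],[0,0,2.5,0,0,0,0],[0,0,2.5,0,0,0,0],[0,0,2,0,0,0,0],[0,0,0,0,0,0,0]]]}}

```text
clock: 3.92
ee_pos: [610.8, -17.5, 258.0]
tool_rot: [0.765, -0.644, 0.009, -0.008]
contact_force: [-0.3, -1.2, -0.5]
grip_width: 0.071
```

```bash
python3 - <<'E'
from h import *
s=snap('wrist','w4');t=snap('scene','s4');o=r.observe();print(o['ee_pos'],o['tool_rot'],o['grip_width'])
crop(t,(130,120,330,270),'cs4',4)
E
```

```text
[609.92445078 -17.37132655 254.99781438] [ 0.76510538 -0.64383268  0.00728155 -0.00634108] 0.07140508420570832
```

View pics/cs4.png

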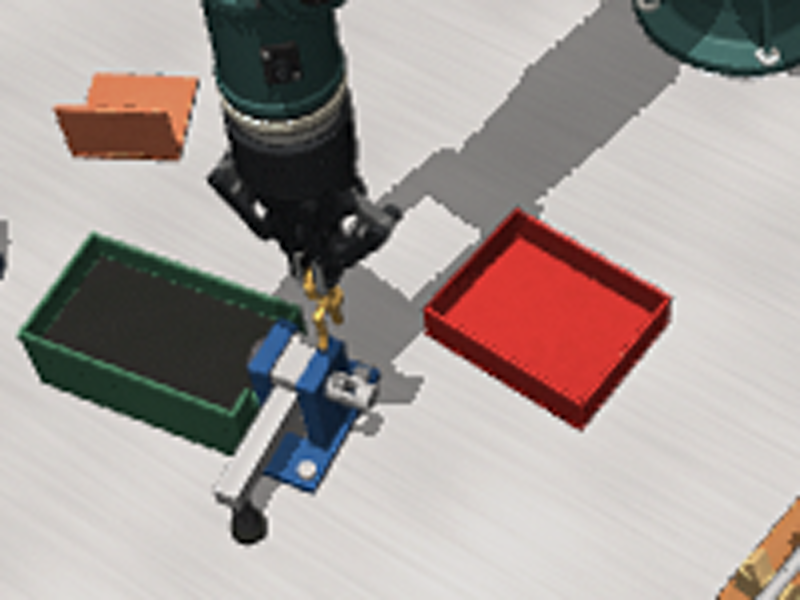

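View pics/w4.png

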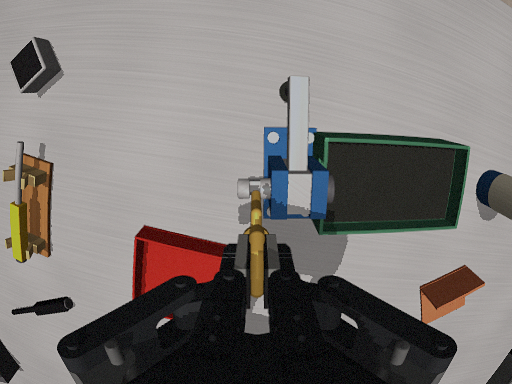

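```bash
python3 - <<'E'
from h import *
s=load('w1')
m=cv2.inRange(cv2.cvtColor(s['pixels'],cv2.COLOR_RGB2HSV),(0,150,30),(6,255,255));m[:150]=0;m[300:]=0;m[:,:120]=0;m[:,280:]=0
c=max(cv2.findContours(m,0,2)[0],key=cv2.contourArea)
p=np.array([onz(fray(s,*q[0]),40)[:2] for q in c],np.float32)
print(cv2.minAreaRect(p),cv2.boxPoints(cv2.minAreaRect(p)).tolist())
t=load('top0');m=cv2.inRange(cv2.cvtColor(t['pixels'],cv2.COLOR_RGB2HSV),(0,120,30),(6,255,255));m[:,:230]=0;m[:,320:]=0;m[:190]=0;m[260:]=0
c=max(cv2.findContours(m,0,2)[0],key=cv2.contourArea);p=np.array([onz(ray(t,*q[0]),40)[:2] for q in c],np.float32);print(cv2.minAreaRect(p))
E
```

```text
((437.102783203125, 50.99553680419922), (158.91192626953125, 141.70472717285156), 86.30554962158203) [[361.27783203125, -23.72989273071289], [502.6881103515625, -32.8607292175293], [512.927734375, 125.72096252441406], [371.5174560546875, 134.851806640625]]
((429.9338073730469, 52.21649932861328), (159.6122589111328, 129.7495574951172), 86.7892074584961)
```

Request:
{"method": "carry_out", "body": {"motion": [[[-4.5,0.8,0,0,0,0,0],[-5,0.8,0,10,0,0,0],[-5,0.8,0,10,0,0,0],[-3.5,0.8,0,10,0,0,0],[0,0.8,0,10,0,0,0],[0,0,0,5,0,0,0],[0,0,0,0,0,0,0]]]}}

```text
clock: 4.9
ee_pos: [421.1, 26.4, 244.6]
tool_rot: [0.7, -0.594, -0.252, -0.304]
contact_force: [-0.4, 0.5, -0.5]
grip_width: 0.07
```

```bash
python3 - <<'E'
from h import *
from scipy.spatial.transform import Rotation as R
t=snap('scene','s5');o=r.observe();print(o['ee_pos'],R.from_quat(o['tool_rot']).as_matrix().round(3),o['grip_width'],o['joint_pos'])
crop(t,(180,80,380,230),'cs5',4)
E
```

```text
[421.29055195  26.74070364 245.1864391 ] [[ 0.167 -0.986  0.008]
 [-0.68  -0.11   0.725]
 [-0.714 -0.127 -0.688]] 0.07459667875477462 [-0.55049949 -0.06880214  1.73725714  0.71173508  1.87924435  0.93528039]
```

View pics/cs5.png

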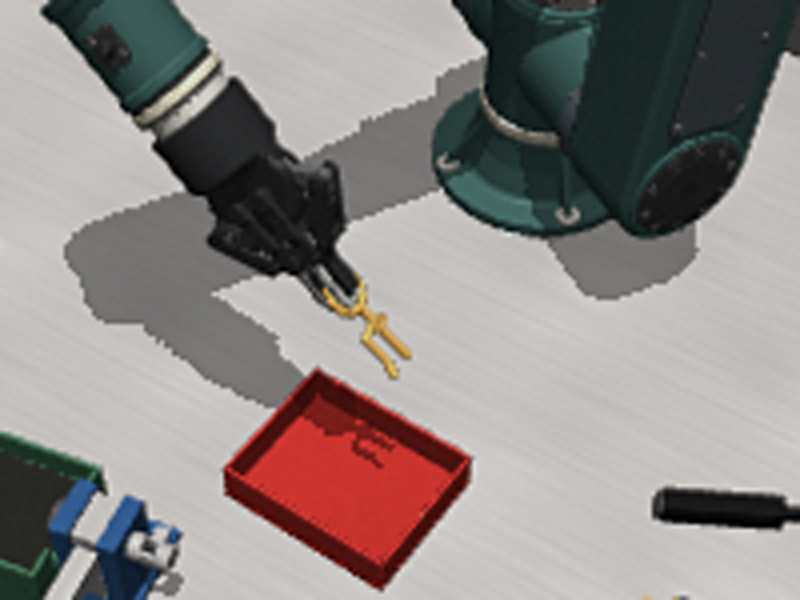

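Request:
{"method": "carry_out", "body": {"motion": [[[0.5,0.1,-4,0,0,0,0],[0.4,0,-5,0,0,0,0],[0,0,-4.5,0,0,0,0],[0,0,-2.5,0,0,0,0],[0,0,0,0,0,0,0]]]}}

```text
clock: 5.58
ee_pos: [432.2, 29.1, 83.2]
tool_rot: [0.706, -0.592, -0.246, -0.301]
contact_force: [0.4, 1.4, -0.6]
grip_width: 0.068
```

```bash
python3 - <<'E'
from h import *
t=snap('scene','s6');w=snap('wrist','w6');o=r.observe();print(o['ee_pos'],o['contact_force'])
crop(t,(180,80,380,230),'cs6',4)
E
```

```text
[433.63390024  28.35908766  85.22169603] [ 0.63384958 -0.88482819 -0.04408866]
```

View pics/cs6.png

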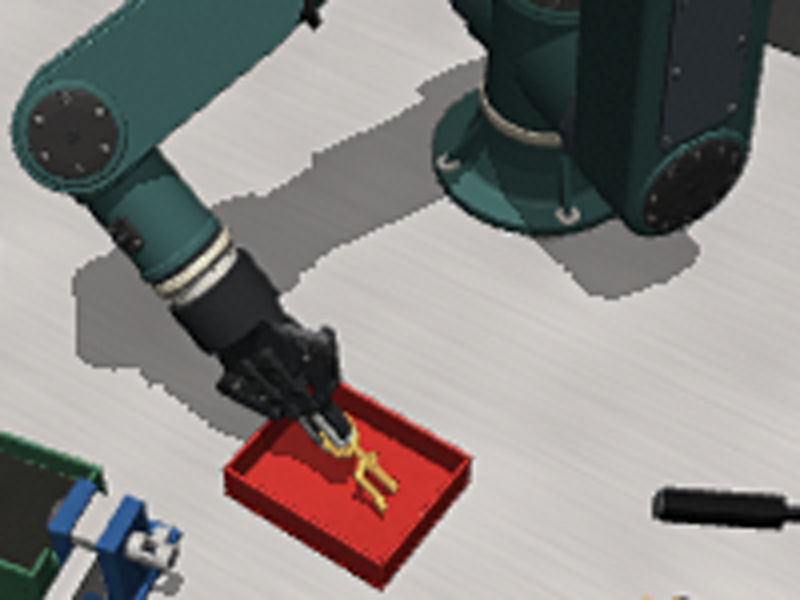

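View pics/w6.png

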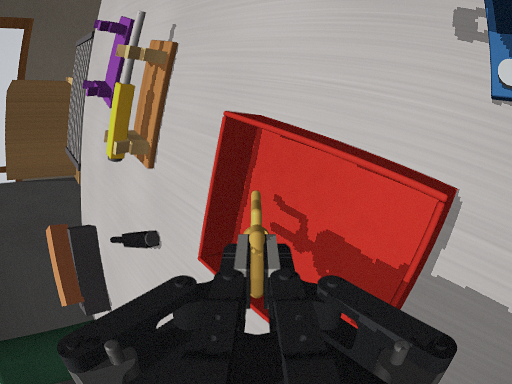

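Request:
{"method": "carry_out", "body": {"motion": [[[0,0,0,0,0,0,3],[0,0,0,0,0,0,3],[0,0,0,0,0,0,3],[0,-2.5,2.5,0,0,0,3],[0,-3,4,0,0,0,3],[0,0,5,-8,0,0,3],[0,0,4,-10,0,0,3],[0,0,3,-10,0,0,3]]]}}

```text
clock: 6.68
ee_pos: [433.8, -31.0, 277.3]
tool_rot: [0.757, -0.637, -0.088, -0.118]
contact_force: [0.6, -0.4, -1.3]
grip_width: 0.345
```

```bash
python3 - <<'E'
from h import *
t=snap('scene','s7');o=r.observe();print(o['ee_pos'],o['contact_force'])
crop(t,(180,80,380,230),'cs7',4)
E
```

```text
[435.53958307 -28.76043174 284.56594397] [0.27112492 2.82003475 4.61451809]
```

View pics/cs7.png

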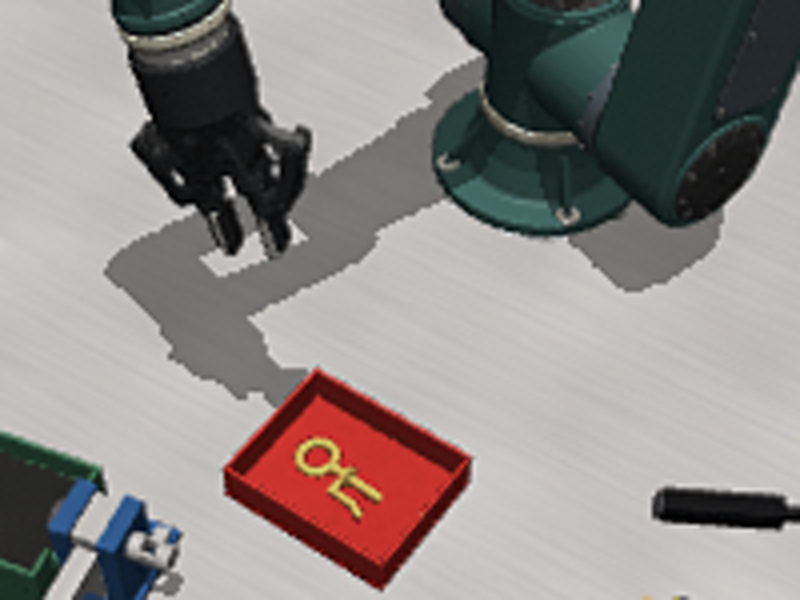

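Request:
{"method": "carry_out", "body": {"motion": [[[0,2,1,-8.2,0,6,5],[0,2.5,0,-8.2,0,6,5],[0,2.5,0,0,0,10.5,5],[0,2.5,0,0,0,10.5,5],[0,2.5,0,0,0,10.5,5],[0,2.5,0,0,0,10.5,5],[0,2.5,0,0,0,10.5,5],[0,2.5,0,0,0,10.5,5]]]}}

```text
clock: 7.72
ee_pos: [433.4, 172.4, 299.6]
tool_rot: [1.0, -0.029, 0.0, -0.005]
contact_force: [0.6, 0.7, -0.6]
grip_width: 0.585
```

Request:
{"method": "carry_out", "body": {"motion": [[[0,2,0,0,0,10.5,5],[0,2,0,0,0,10.5,5],[0,2,0,0,0,10.5,5],[0,2,0,0,0,10.5,5],[0,2,0,0,0,10.5,5],[0,2,0,0,0,10.5,5],[0,1.5,0,0,0,10.5,5],[0,1,0,0,0,8,5]]]}}

```text
clock: 8.72
ee_pos: [430.3, 323.3, 298.7]
tool_rot: [0.764, 0.645, -0.007, -0.006]
contact_force: [-0.3, -0.3, -0.5]
grip_width: 0.584
```

```bash
python3 - <<'E'
from h import *
from scipy.spatial.transform import Rotation as R
o=r.observe();m=R.from_quat(o['tool_rot']).as_matrix();print(o['ee_pos'],m.round(3),np.degrees(np.arctan2(m[1,0],m[0,0])),o['joint_pos'])
E
```

```text
[430.25787231 323.26497587 298.67445634] [[ 0.169  0.985 -0.019]
 [ 0.986 -0.169  0.001]
 [-0.003 -0.019 -1.   ]] 80.27779812216966 [ 0.53320074  0.06661312  1.30965093  0.0105541   1.78160152 -0.86576137]
```

```bash
python3 - <<'E'
from h import *
w=snap('wrist','w8');
E
```

```text
(no output)
```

View pics/w8.png

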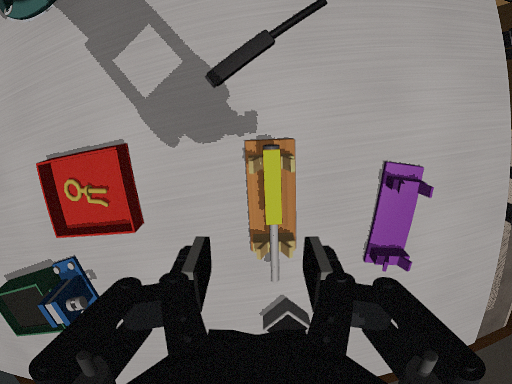

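```bash
python3 - <<'E'
from h import *
s=load('w8');T=s['world_from_camera'];z=s['range_z']
m=cv2.inRange(cv2.cvtColor(s['pixels'],cv2.COLOR_RGB2HSV),(24,120,60),(34,255,255));m[:130]=0;m[240:]=0;m[:,:255]=0;m[:,295:]=0
v,u=np.nonzero(m);print(u.min(),u.max(),v.min(),v.max())
c=max(cv2.findContours(m,0,2)[0],key=cv2.contourArea)
for H in(57,):
    p=np.array([onz(fray(s,*q[0]),H)[:2] for q in c],np.float32);R=cv2.minAreaRect(p);print(H,R,cv2.boxPoints(R).tolist())
P=lambda u,v:(lambda o,d:(o+d*z[v,u]/(T[:3,:3].T@d)[2]).round(1))(*fray(s,u,v))
print(P(272,165),P(272,185),P(273,215),P(275,240),P(275,255),P(275,275))
# shaft centre pixels per row
g=s['pixels'].astype(int)
for q in (235,245,265,275,279): print(q,g[q,262:290].sum(1).tolist())
crop(s,(235,130,310,290),'cw8',4)
for H,pt in((57,(272.5,149)),(57,(273.5,223)),(49,(275,281))): print(onz(fray(s,*pt),H))
E
```

```text
263 281 149 224
57 ((461.06793212890625, 337.2880859375), (20.953472137451172, 99.13128662109375), 82.74861907958984) [[410.5762939453125, 333.1514587402344], [508.91473388671875, 320.6388244628906], [511.5595703125, 341.4247131347656], [413.22113037109375, 353.9373474121094]]
[431.8 341.5  56.7] [457.1 337.5  57. ] [497.  332.5  57.7] [536.3 329.6  51.7] [559.4 326.2  51.9] [592.7 321.4  51.6]
235 [166, 158, 166, 160, 154, 164, 167, 121, 303, 378, 445, 308, 490, 472, 445, 381, 149, 159, 147, 161, 147, 165, 156, 179, 148, 152, 146, 167]
245 [142, 152, 262, 303, 292, 367, 440, 443, 217, 359, 429, 473, 491, 465, 443, 382, 322, 439, 387, 246, 255, 255, 242, 220, 179, 126, 137, 166]
265 [462, 459, 453, 455, 462, 449, 465, 459, 367, 308, 399, 452, 469, 478, 440, 405, 367, 431, 480, 480, 478, 483, 481, 481, 480, 483, 480, 485]
275 [464, 467, 468, 469, 474, 470, 469, 481, 450, 294, 393, 449, 473, 475, 455, 407, 355, 417, 476, 472, 471, 481, 476, 478, 478, 476, 480, 473]
279 [461, 467, 464, 466, 463, 467, 469, 470, 441, 319, 379, 443, 467, 479, 454, 416, 324, 407, 466, 467, 466, 473, 471, 475, 473, 477, 475, 483]
[412.00848312 345.34583177  57.        ]
[508.62189997 331.44238855  57.        ]
[605.01235662 319.73208372  49.        ]
```

View pics/cw8.png

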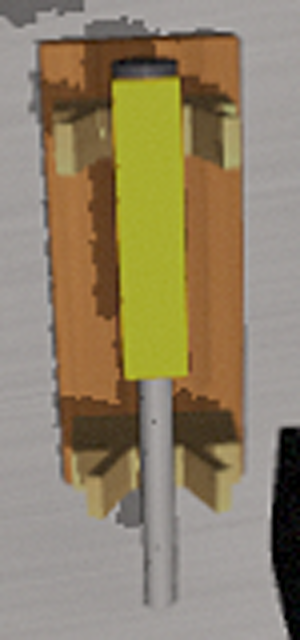

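Request:
{"method": "carry_out", "body": {"motion": [[[2.5,0.7,-2,0,-1.1,2.5,5],[2,0.5,-5,0,0,0,5],[0,0,-5,0,0,0,5],[0,0,-3,0,0,0,5],[0,0,0,0,0,0,5],[0,0,0,0,0,0,5]]]}}

```text
clock: 9.52
ee_pos: [475.7, 335.7, 147.2]
tool_rot: [0.752, 0.659, 0.002, -0.002]
contact_force: [0.2, 0.2, 1.0]
grip_width: 0.583
```

```bash
cat > st.py <<'E'
from h import *
from scipy.spatial.transform import Rotation as R
o=r.observe();m=R.from_quat(o['tool_rot']).as_matrix();print(o['clock'],o['ee_pos'].round(1),'z',m[:,2].round(4),'az',np.degrees(np.arctan2(m[1,0],m[0,0])).round(2),'F',o['contact_force'].round(1),'w',o['grip_width'].round(3))
E
python3 st.py; python3 st.py
python3 -c "
from h import *
snap('wrist','w9')"
```

```text
Traceback (most recent call last):
  File "st.py", line 3, in <module>
    o=r.observe();m=R.from_quat(o['tool_rot']).as_matrix();print(o['clock'],o['ee_pos'].round(1),'z',m[:,2].round(4),'az',np.degrees(np.arctan2(m[1,0],m[0,0])).round(2),'F',o['contact_force'].round(1),'w',o['grip_width'].round(3))
                                                                                                                                                                                                             ^^^^^^^^^^^^^^^^^^^^^
AttributeError: 'float' object has no attribute 'round'
Traceback (most recent call last):
  File "st.py", line 3, in <module>
    o=r.observe();m=R.from_quat(o['tool_rot']).as_matrix();print(o['clock'],o['ee_pos'].round(1),'z',m[:,2].round(4),'az',np.degrees(np.arctan2(m[1,0],m[0,0])).round(2),'F',o['contact_force'].round(1),'w',o['grip_width'].round(3))
                                                                                                                                                                                                             ^^^^^^^^^^^^^^^^^^^^^
AttributeError: 'float' object has no attribute 'round'
```

View pics/w9.png

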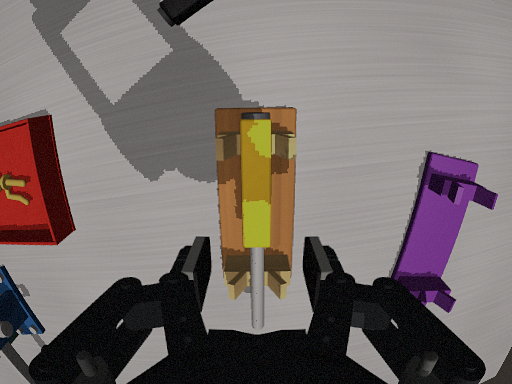

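```bash
sed -i "s/o\['grip_width'\].round(3)/round(o['grip_width'],3)/" st.py; python3 st.py; python3 - <<'E'
from h import *
a=load('w8');b=load('w9')
m=cv2.inRange(cv2.cvtColor(b['pixels'],cv2.COLOR_RGB2HSV),(24,120,40),(34,255,255));m[:105]=0;m[250:]=0;m[:,:235]=0;m[:,280:]=0
c=max(cv2.findContours(m,0,2)[0],key=cv2.contourArea);p=np.array([onz(fray(b,*q[0]),57)[:2] for q in c],np.float32);print(cv2.minAreaRect(p))
print(tri(fray(a,273.3,224.5),fray(b,257,247.5)),tri(fray(a,275,281.5),fray(b,257.8,328)))
E
```

```text
9.575 [475.7 335.7 147.2] z [ 7.0e-04  5.6e-03 -1.0e+00] az 82.46 F [ 0.1 -1.   0.3] w 0.588
((490.33709716796875, 333.8623962402344), (21.03851318359375, 40.31502914428711), 82.76821899414062)
(array([511.67802305, 331.18290619,  55.15727254]), np.float64(0.7860362433566008)) (array([605.72053948, 319.71659504,  49.32539898]), np.float64(0.20472965264869392))
```

Request:
{"method": "carry_out", "body": {"motion": [[[0.1,0,-4,0.3,0,0.3,5],[0,0,-3,0,0,0,5],[0,0,-1.5,0,0,0,5],[0,0,0,0,0,0,5],[0,0,0,0,0,0,5]]]}}

```text
clock: 10.2
ee_pos: [482.5, 339.0, 72.0]
tool_rot: [0.751, 0.66, 0.014, -0.002]
contact_force: [0.9, 0.2, -1.0]
grip_width: 0.588
```

```bash
python3 st.py
```

```text
10.2 [482.5 339.   72. ] z [ 0.0184  0.0216 -0.9996] az 82.7 F [ 0.9  0.2 -1. ] w 0.588
```

Request:
{"method": "carry_out", "body": {"motion": [[[-0.6,-0.4,-1.0,-1.2,1.0,0,5],[0,0,-1.0,0,0,0,5],[0,0,0,0,0,0,5],[0,0,0,0,0,0,5]]]}}

```text
clock: 10.7
ee_pos: [477.2, 335.5, 53.1]
tool_rot: [0.751, 0.661, 0.002, 0.001]
contact_force: [-0.3, 0.0, -0.4]
grip_width: 0.587
```

```bash
python3 st.py
```

```text
10.7 [477.2 335.5  53.1] z [ 0.0032  0.0012 -1.    ] az 82.69 F [-0.3  0.  -0.4] w 0.587
```

Well placed; close on the handle and lift.

Request:
{"method": "carry_out", "body": {"motion": [[[0,0,0,0,0,0,1],[0,0,0,0,0,0,1],[0,0,0,0,0,0,1],[0,0,0,0,0,0,1],[0,0,0,0,0,0,1]]], "force": 110}}

```text
clock: 11.32
ee_pos: [477.5, 335.7, 53.6]
tool_rot: [0.751, 0.661, 0.002, 0.001]
contact_force: [-0.3, -0.2, -0.2]
grip_width: 0.238
```

```bash
python3 st.py
```

```text
11.325 [477.5 335.7  53.6] z [ 0.004   0.0017 -1.    ] az 82.69 F [-0.3 -0.2 -0.2] w 0.238
```

Request:
{"method": "carry_out", "body": {"motion": [[[0,0,1.5,0,0,0,1],[0,0,2.5,0,0,0,1],[0,0,3,0,0,0,1],[0,0,3,0,0,0,1],[0,0,2,0,0,0,1],[0,0,0,0,0,0,1]]]}}

```text
clock: 12.08
ee_pos: [474.2, 333.7, 175.7]
tool_rot: [0.751, 0.661, -0.002, -0.0]
contact_force: [0.1, 0.3, -3.2]
grip_width: 0.232
```

```bash
python3 st.py;python3 -c "
from h import *
snap('wrist','w10');s=snap('scene','s10');crop(s,(280,150,430,290),'cs10',4)"; python3 st.py
```

```text
12.075 [474.2 333.7 175.7] z [-0.0036 -0.0027 -1.    ] az 82.68 F [ 0.1  0.3 -3.2] w 0.232
12.175 [473.1 333.1 172.9] z [-0.0079 -0.0052 -1.    ] az 82.68 F [ 0.2 -0.4 -4.2] w 0.235
```

View pics/w10.png

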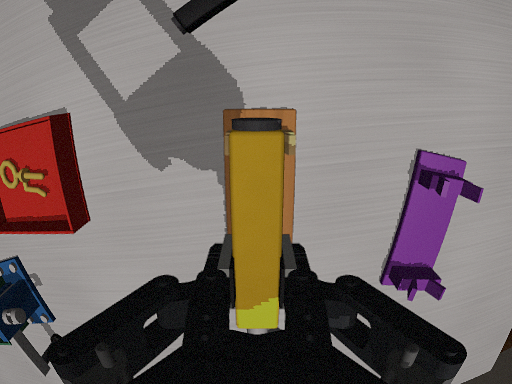

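View pics/cs10.png

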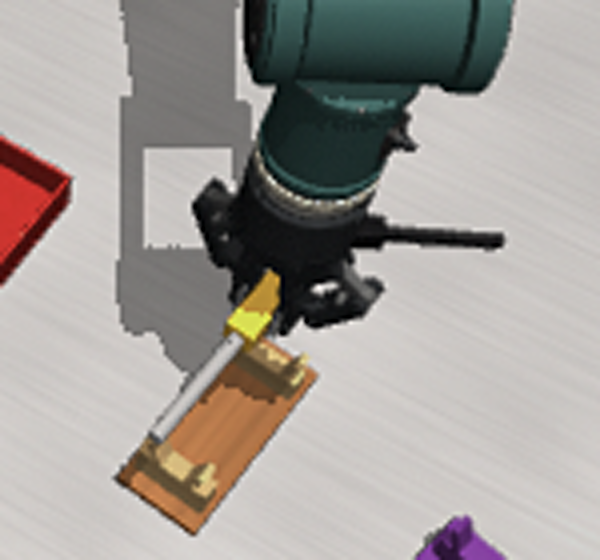

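Request:
{"method": "carry_out", "body": {"motion": [[[1.2,-2.2,0,0,0,-8.5,1],[1.2,-2.2,0,0,0,-10,1],[1.2,-2.2,0,0,0,-10,1],[1.2,-2.2,0,0,0,-10,1],[1.2,-2.2,0,0,0,-10,1],[1.2,-2.2,0,0,0,-10,1],[1.2,-2.2,0,0,0,-10,1],[0,0,0,0,0,0,1]]]}}

```text
clock: 13.18
ee_pos: [551.2, 172.0, 155.2]
tool_rot: [0.994, 0.104, -0.018, -0.007]
contact_force: [-0.9, 0.1, -4.4]
grip_width: 0.239
```

```bash
python3 st.py
```

```text
13.175 [551.2 172.  155.2] z [-0.0362  0.0097 -0.9993] az 12.01 F [-0.9  0.1 -4.4] w 0.239
```

Request:
{"method": "carry_out", "body": {"motion": [[[1.9,-1.4,0,-0.6,-2.0,-1.9,1],[0,0,0,0,0,0,1],[0,0,0,0,0,0,1]]]}}

```text
clock: 13.55
ee_pos: [569.5, 157.9, 151.9]
tool_rot: [0.996, 0.089, -0.002, 0.0]
contact_force: [-0.4, 0.2, -4.8]
grip_width: 0.237
```

```bash
python3 st.py;python3 -c "
from h import *
snap('wrist','w11');s=snap('scene','s11');crop(s,(150,120,330,270),'cs11',4);snap('top','t11')"; python3 st.py
```

```text
13.55 [569.5 157.9 151.9] z [-0.0049 -0.0011 -1.    ] az 10.17 F [-0.4  0.2 -4.8] w 0.237
13.7 [569.6 158.  152.4] z [-0.004  -0.0012 -1.    ] az 10.17 F [ 0.1 -0.8 -4.6] w 0.234
```

View pics/cs11.png

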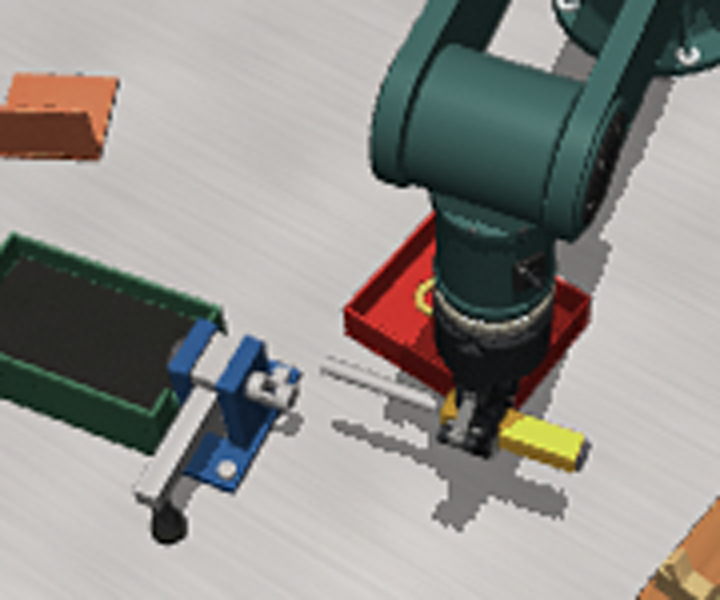

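View pics/t11.png

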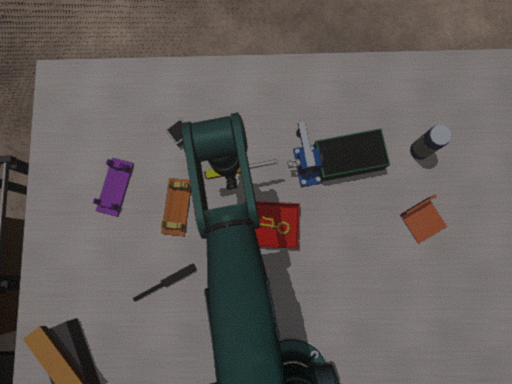

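View pics/w11.png

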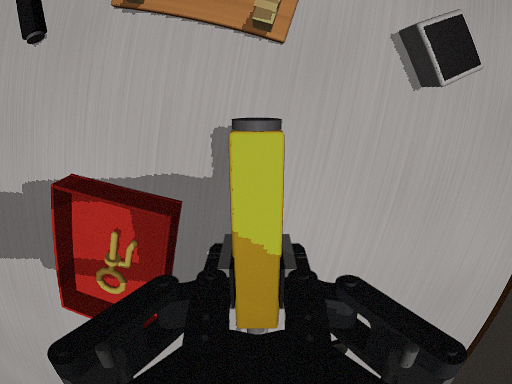

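```bash
python3 - <<'E'
from h import *
s=load('w11');T=s['world_from_camera'];z=s['range_z']
P=lambda u,v:(lambda o,d:(o+d*np.median(z[v-2:v+3,u-2:u+3])/(T[:3,:3].T@d)[2]))(*fray(s,u,v))
for v in(140,170,200,230,260,290,315):
    m=cv2.inRange(cv2.cvtColor(s['pixels'],cv2.COLOR_RGB2HSV),(18,120,40),(36,255,255))[v];x=np.nonzero(m[220:295])[0]+220
    print(v,x.min(),x.max(),P(int(x.mean()),v).round(1))
crop(load('scene0'),(170,170,300,270),'x')
S=load('s11');t=load('t11');crop(t,(230,110,340,200),'ct11',6);crop(S,(200,190,300,260),'cs11b',8)
E
```

```text
140 229 283 [558.8 219.7 155.6]
170 230 283 [560.9 207.9 155.6]
200 231 282 [563.1 195.5 155.5]
230 232 281 [565.5 182.2 155.4]
260 234 279 [568.1 167.5 155.3]
290 236 278 [571.4 151.2 155.5]
315 236 277 [573.7 135.4 155.6]
```

View pics/ct11.png

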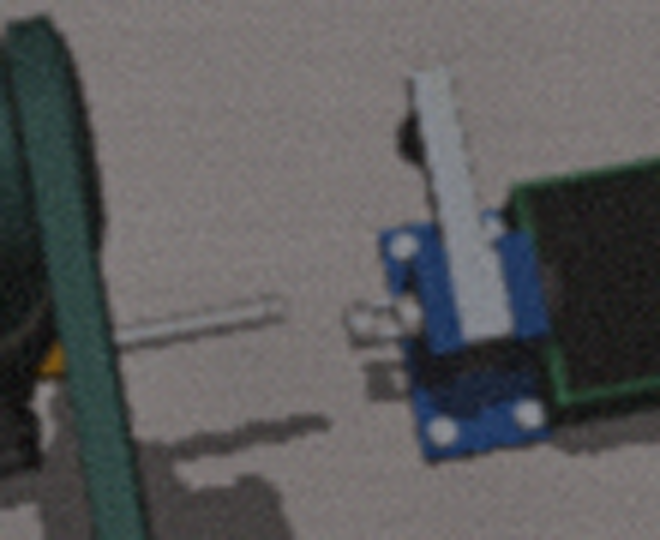

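View pics/cs11b.png

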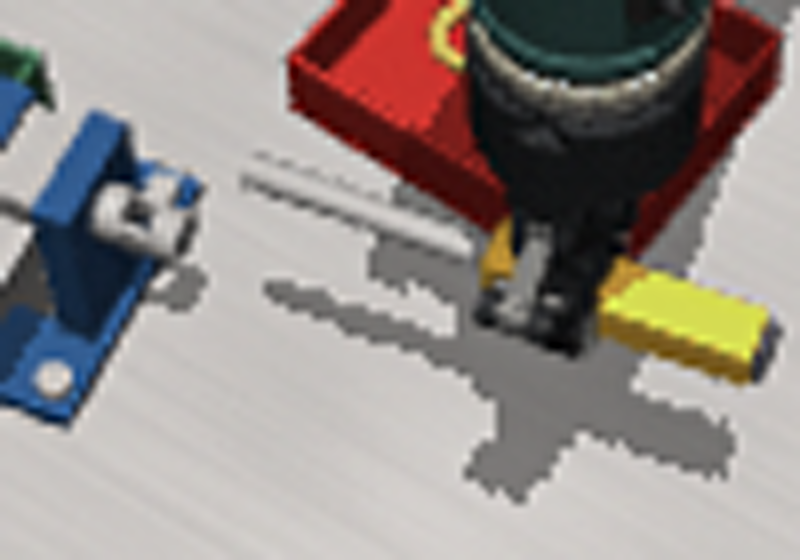

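Request:
{"method": "carry_out", "body": {"motion": [[[0,0,-2,0,0,0,1],[0,0,-2,0,0,0,1],[0,0,-1.5,0,0,0,1],[0,0,0,0,0,0,1],[0,0,0,0,0,0,1]]]}}

```text
clock: 14.32
ee_pos: [570.2, 159.6, 98.2]
tool_rot: [0.996, 0.09, 0.0, 0.0]
contact_force: [-0.1, -0.4, -4.5]
grip_width: 0.236
```

```bash
python3 st.py
```

```text
14.325 [570.2 159.6  98.2] z [ 3.e-04 -1.e-04 -1.e+00] az 10.33 F [-0.1 -0.4 -4.5] w 0.236
```

Request:
{"method": "carry_out", "body": {"motion": [[[-0.1,0,-1.6,0,0,-0.2,1],[0,0,0,0,0,0,1],[0,0,0,0,0,0,1]]]}}

```text
clock: 14.7
ee_pos: [570.0, 159.8, 82.7]
tool_rot: [0.996, 0.088, 0.002, -0.0]
contact_force: [0.6, 0.2, -4.0]
grip_width: 0.24
```

```bash
python3 st.py;python3 -c "
from h import *
s=snap('scene','s12');crop(s,(200,190,300,260),'cs12',8);t=snap('top','t12');crop(t,(230,110,340,200),'ct12',6)"; python3 st.py
```

```text
14.7 [570.  159.8  82.7] z [ 3.1e-03  4.0e-04 -1.0e+00] az 10.12 F [ 0.6  0.2 -4. ] w 0.24
14.8 [569.7 159.8  82.4] z [ 2.1e-03  2.0e-04 -1.0e+00] az 10.12 F [-0.2  1.2 -2.7] w 0.235
```

View pics/cs12.png

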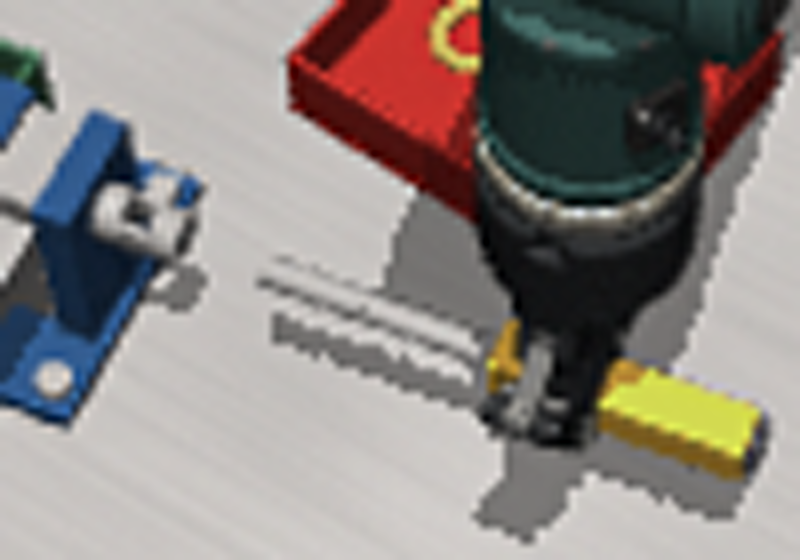

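View pics/ct12.png

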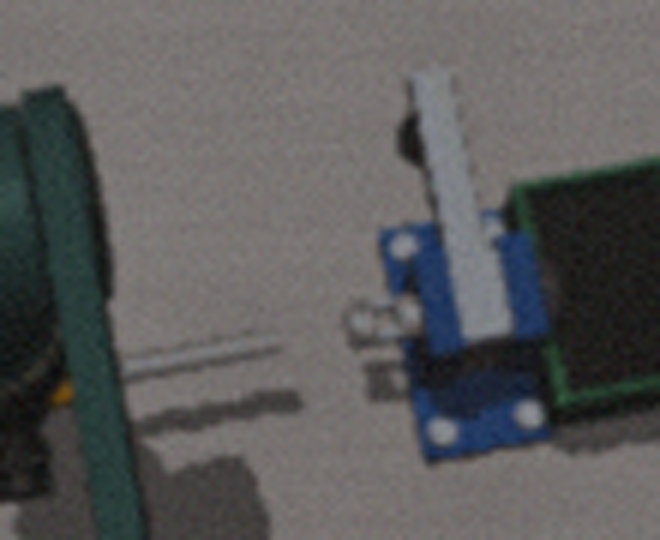

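```bash
python3 - <<'E'
from h import *
def axis(s,a,b,z=74.2):
    o,d1=fray(s,*a);_,d2=fray(s,*b);return onz((o,d1/np.linalg.norm(d1)+d2/np.linalg.norm(d2)),z).round(1), np.degrees(np.arccos(d1@d2))
w1=load('w1');w2=load('w2');w4=load('w4')
print('w1 end',axis(w1,(235+64/5,15+503/5),(235+64/5,15+596/5)),'w1 near',axis(w1,(235+200/5,15+505/5),(235+200/5,15+600/5)))
print('w2 end',axis(w2,(200+124/5,140+252/5),(200+124/5,140+386/5)),'near',axis(w2,(200+325/5,140+250/5),(200+325/5,140+386/5)))
crop(w4,(225,160,345,250),'cw4',6)
for n in('s12','t12'):
    s=load(n);P=cloud(s)
    if n=='s12':
        for u,v in((200+300/8,190+278/8),(200+400/8,190+315/8),(200+185/8,190+225/8),(200+165/8,190+210/8)):print(n,P[int(v)-1:int(v)+2,int(u)-1:int(u)+2].reshape(-1,3).round(0).tolist()[::4])
    else:
        for u,v in((230+200/6,110+357/6),(230+260/6,110+346/6),(230+365/6,110+320/6)):print(n,P[int(v)-1:int(v)+2,int(u)].round(0).tolist())
E
```

```text
w1 end (array([597.7,  -1.2,  74.2]), np.float64(3.5838498450558403)) w1 near (array([602.7, -32. ,  74.2]), np.float64(3.6591470004553956))
w2 end (array([ 5.978e+02, -4.000e-01,  7.420e+01]), np.float64(5.154709466501151)) near (array([603.2, -31.5,  74.2]), np.float64(5.240976137444482))
s12 [[589.0, 41.0, 81.0], [591.0, 47.0, 83.0], [593.0, 52.0, 85.0]]
s12 [[582.0, 84.0, 80.0], [583.0, 88.0, 80.0], [586.0, 93.0, 83.0]]
s12 [[597.0, -5.0, 85.0], [594.0, -3.0, 78.0], [562.0, -32.0, 1.0]]
s12 [[594.0, -18.0, 82.0], [596.0, -13.0, 84.0], [599.0, -7.0, 87.0]]
t12 [[587.0, 72.0, 79.0], [585.0, 72.0, 77.0], [581.0, 72.0, 80.0]]
t12 [[592.0, 43.0, 81.0], [590.0, 43.0, 78.0], [587.0, 43.0, 79.0]]
t12 [[602.0, -5.0, 85.0], [599.0, -5.0, 86.0], [597.0, -5.0, 82.0]]
```

View pics/cw4.png

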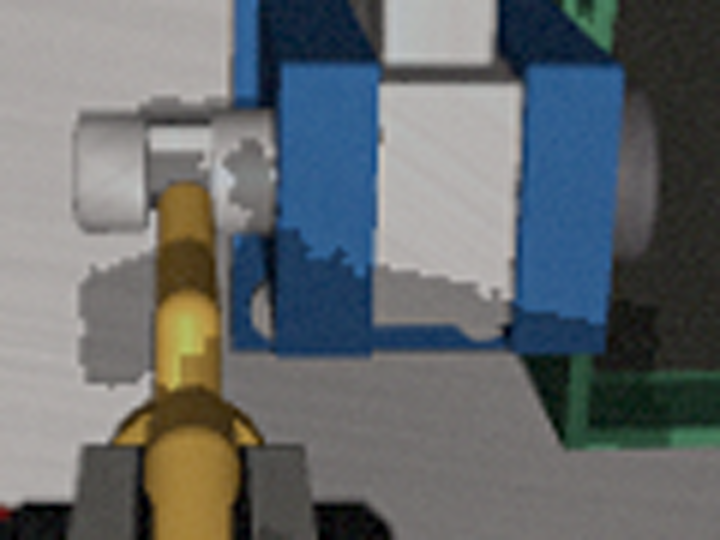

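Request:
{"method": "carry_out", "body": {"motion": [[[0.2,-1.0,0,0,0,0,1],[0.25,-1.5,0,0,0,0,1],[0,0,0,0,0,0,1],[0,0,0,0,0,0,1]]]}}

```text
clock: 15.3
ee_pos: [575.1, 132.2, 83.2]
tool_rot: [0.996, 0.088, 0.002, 0.0]
contact_force: [-0.1, 0.1, -3.2]
grip_width: 0.24
```

```bash
python3 st.py
```

```text
15.3 [575.1 132.2  83.2] z [ 0.0038 -0.     -1.    ] az 10.06 F [-0.1  0.1 -3.2] w 0.24
```

Request:
{"method": "carry_out", "body": {"motion": [[[0.1,-0.6,-0.1,0,0,0,1],[0.15,-0.8,0,0,0,0,1],[0.15,-0.8,0,0,0,0,1],[0.15,-0.8,0,0,0,0,1]]]}}

```text
clock: 15.8
ee_pos: [578.7, 115.3, 84.4]
tool_rot: [0.996, 0.09, 0.002, -0.014]
contact_force: [-4.5, 13.8, 0.6]
grip_width: 0.236
```

```bash
python3 st.py; python3 -c "
from h import *
s=snap('scene','s13');crop(s,(160,170,300,270),'cs13',5)"
```

```text
15.8 [578.7 115.3  84.4] z [ 0.0011  0.0275 -0.9996] az 10.33 F [-4.5 13.8  0.6] w 0.236
```

View pics/cs13.png

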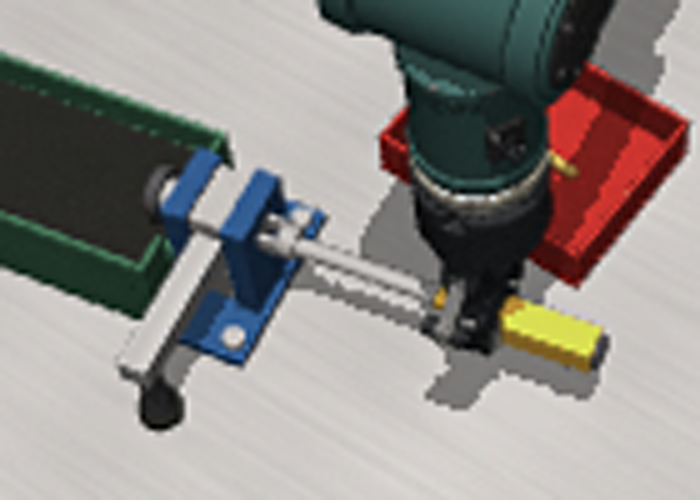

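Request:
{"method": "carry_out", "body": {"motion": [[[0.15,-0.9,-0.2,-1.5,0,-0.2,1],[0.15,-0.9,-0.1,-0.5,0,0,1],[0.15,-0.9,-0.1,-0.5,0,0,1],[0.15,-0.9,0,-0.5,0,0,1]]]}}

```text
clock: 16.35
ee_pos: [581.2, 97.0, 82.8]
tool_rot: [0.996, 0.092, -0.002, -0.005]
contact_force: [-3.5, 12.4, -0.6]
grip_width: 0.241
```

```bash
python3 st.py
```

```text
16.35 [581.2  97.   82.8] z [-0.0046  0.0089 -1.    ] az 10.52 F [-3.5 12.4 -0.6] w 0.241
```

Request:
{"method": "carry_out", "body": {"motion": [[[0.15,-0.9,-0.1,-0.8,0,-0.5,1],[0.15,-0.9,-0.1,-0.5,0,0,1],[0.15,-0.9,0,-0.5,0,0,1],[0.15,-0.9,0,-0.5,0,0,1]]]}}

```text
clock: 16.85
ee_pos: [584.1, 78.7, 82.4]
tool_rot: [0.996, 0.091, -0.005, -0.001]
contact_force: [-2.9, 10.9, -2.7]
grip_width: 0.238
```

```bash
python3 st.py
```

```text
16.85 [584.1  78.7  82.4] z [-0.0093  0.0022 -1.    ] az 10.45 F [-2.9 10.9 -2.7] w 0.238
```

Request:
{"method": "carry_out", "body": {"motion": [[[0.15,-0.9,0,-0.4,-0.5,-0.5,1],[0.15,-0.9,0,-0.4,0,0,1],[0.15,-0.9,0,-0.4,0,0,1],[0.15,-0.9,0,-0.4,0,0,1]]]}}

```text
clock: 17.35
ee_pos: [587.3, 59.9, 82.8]
tool_rot: [0.996, 0.091, -0.002, -0.004]
contact_force: [-3.3, 12.0, -1.2]
grip_width: 0.239
```

```bash
python3 st.py; python3 -c "
from h import *
s=snap('scene','s14');crop(s,(120,150,300,270),'cs14',4)"
```

```text
17.35 [587.3  59.9  82.8] z [-0.0057  0.0074 -1.    ] az 10.41 F [-3.3 12.  -1.2] w 0.239
```

View pics/cs14.png

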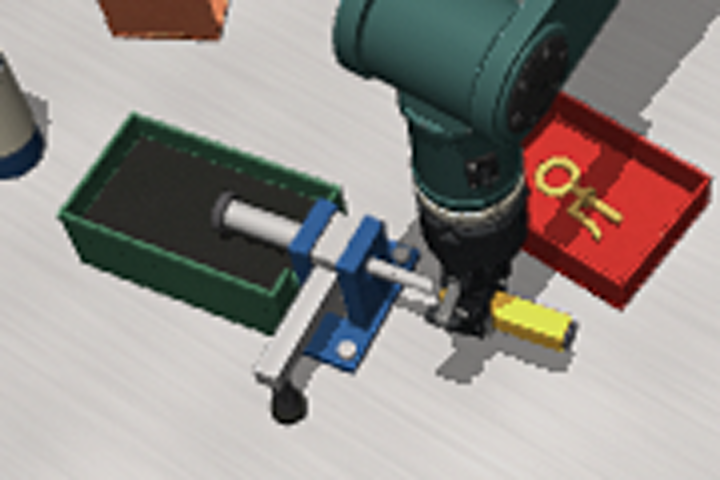

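Request:
{"method": "carry_out", "body": {"motion": [[[0.15,-0.9,0,-0.6,-0.3,-0.5,1],[0.15,-0.9,0,-0.4,0,0,1],[0.15,-0.9,0,-0.4,0,0,1],[0.15,-0.9,0,-0.4,0,0,1]]]}}

```text
clock: 17.9
ee_pos: [593.2, 25.0, 82.8]
tool_rot: [0.996, 0.088, -0.001, 0.011]
contact_force: [0.2, -0.6, -4.3]
grip_width: 0.234
```

```bash
python3 st.py
```

```text
17.9 [593.2  25.   82.8] z [-8.000e-04 -2.120e-02 -9.998e-01] az 10.09 F [ 0.2 -0.6 -4.3] w 0.234
```

```bash
python3 -c "
from h import *
s=snap('scene','s15');crop(s,(120,150,300,270),'cs15',4)"
```

```text
(no output)
```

View pics/cs15.png

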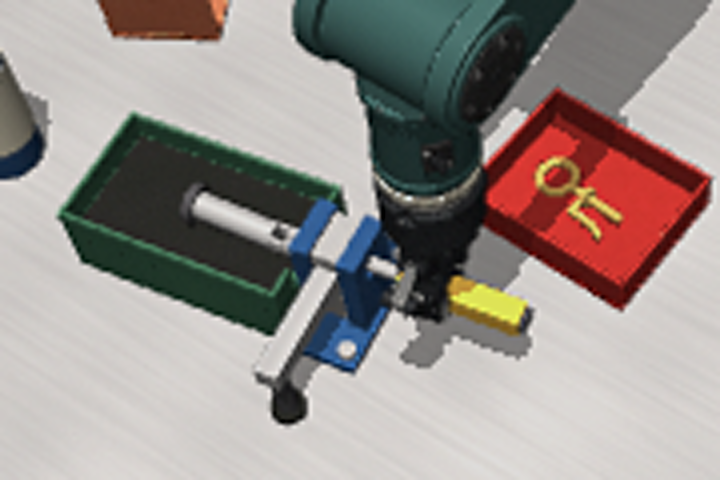

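```bash
python3 -c "
from h import *
s=load('s15');crop(s,(150,180,240,240),'cs15b',8);P=cloud(s)
for u,v in((175,200),(180,203),(185,205),(188,207),(190,208)):print(P[v,u].round(0))
t=snap('top','t15');crop(t,(280,110,400,200),'ct15',6)
P=cloud(t)
for u in range(316,350,4): print(u,P[145:170,u,2].round(0).tolist())
"
```

```text
[ 622. -172.   75.]
[ 623. -149.   78.]
[ 619. -132.   76.]
[ 619. -122.   73.]
[ 612. -123.   57.]
316 [75.0, 74.0, 69.0, 70.0, 101.0, 97.0, 101.0, 101.0, 106.0, 100.0, 99.0, 101.0, 102.0, 100.0, 102.0, 103.0, 98.0, 96.0, 99.0, 99.0, 99.0, 100.0, 82.0, 63.0, 52.0]
320 [49.0, 45.0, 48.0, 48.0, 53.0, 44.0, 46.0, 52.0, 54.0, 49.0, 44.0, 84.0, 86.0, 81.0, 83.0, 104.0, 100.0, 98.0, 99.0, 103.0, 103.0, 86.0, 71.0, 47.0, 47.0]
324 [44.0, 44.0, 46.0, 54.0, 50.0, 55.0, 50.0, 48.0, 45.0, 49.0, 66.0, 69.0, 68.0, 66.0, 68.0, 73.0, 67.0, 64.0, 51.0, 50.0, 51.0, 51.0, 46.0, 49.0, 52.0]
328 [47.0, 53.0, 49.0, 52.0, 52.0, 44.0, 44.0, 47.0, 46.0, 47.0, 65.0, 61.0, 48.0, 49.0, 47.0, 65.0, 58.0, 43.0, 50.0, 45.0, 49.0, 49.0, 50.0, 51.0, 49.0]
332 [46.0, 49.0, 49.0, 49.0, 52.0, 47.0, 48.0, 46.0, 48.0, 68.0, 72.0, 71.0, 71.0, 71.0, 71.0, 64.0, 50.0, 47.0, 46.0, 50.0, 48.0, 45.0, 50.0, 47.0, 46.0]
336 [46.0, 47.0, 49.0, 48.0, 52.0, 49.0, 49.0, 51.0, 70.0, 73.0, 74.0, 70.0, 74.0, 74.0, 69.0, 64.0, 46.0, 48.0, 50.0, 49.0, 50.0, 50.0, 44.0, 49.0, 51.0]
340 [47.0, 47.0, 48.0, 46.0, 49.0, 50.0, 49.0, 68.0, 75.0, 74.0, 75.0, 71.0, 69.0, 65.0, 65.0, 48.0, 50.0, 49.0, 46.0, 50.0, 49.0, 47.0, 48.0, 49.0, 48.0]
344 [49.0, 47.0, 51.0, 49.0, 50.0, 51.0, 66.0, 73.0, 73.0, 78.0, 69.0, 69.0, 75.0, 69.0, 47.0, 47.0, 48.0, 51.0, 46.0, 49.0, 50.0, 46.0, 48.0, 46.0, 49.0]
348 [49.0, 51.0, 51.0, 48.0, 47.0, 49.0, 71.0, 74.0, 78.0, 73.0, 68.0, 74.0, 68.0, 48.0, 44.0, 49.0, 54.0, 48.0, 49.0, 51.0, 47.0, 50.0, 50.0, 51.0, 49.0]
```

View pics/cs15b.png

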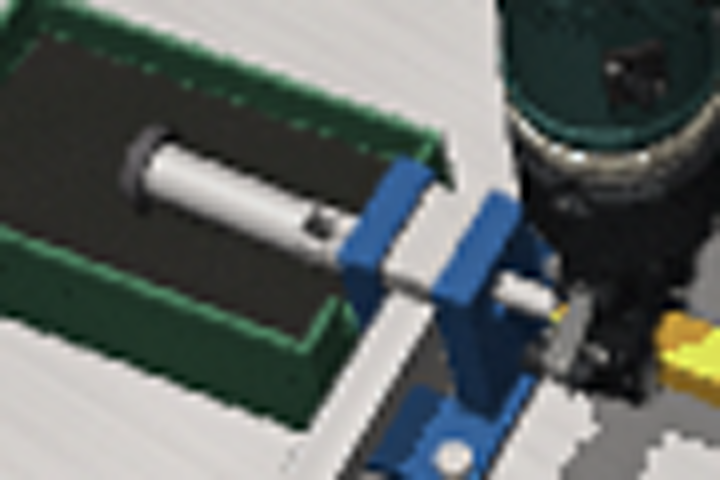

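View pics/ct15.png

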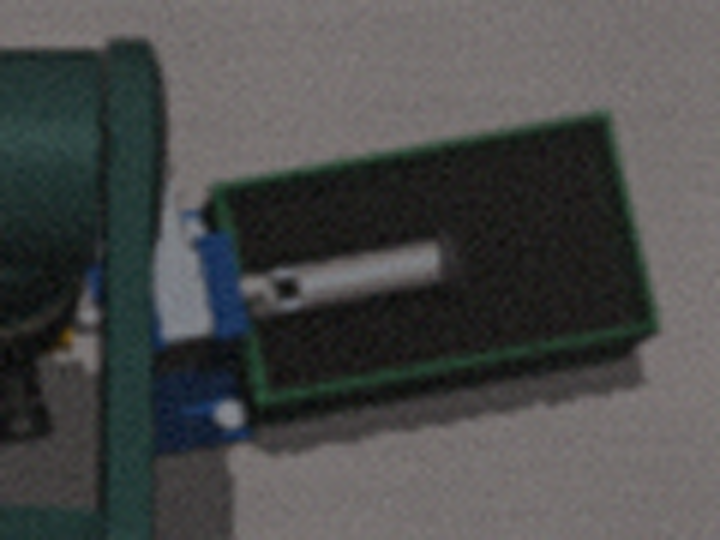

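Request:
{"method": "carry_out", "body": {"motion": [[[-0.2,1.2,0,0,0,0,1],[-0.35,2,0,0.5,0,0,1],[-0.4,2.2,0,0.3,0,0,1],[-0.4,2.2,0,0,0,0,1],[-0.4,2.2,0,0,0,0,1]]]}}

```text
clock: 18.62
ee_pos: [574.1, 129.5, 83.0]
tool_rot: [0.996, 0.087, -0.0, 0.002]
contact_force: [0.2, 0.7, -4.2]
grip_width: 0.237
```

```bash
python3 st.py
```

```text
18.625 [574.1 129.5  83. ] z [-6.0e-04 -4.1e-03 -1.0e+00] az 9.99 F [ 0.2  0.7 -4.2] w 0.237
```

Request:
{"method": "carry_out", "body": {"motion": [[[-0.5,2.5,1,0,0,0,1],[-0.5,2.5,3,0,0,0,1],[-0.6,2,3.5,0,0,6,1],[-1.2,2.2,2,0,0,10,1],[-1.2,2.2,0.5,0,0,10,1],[-1.2,2.2,0.5,0,0,10,1],[-1.2,2.2,0.5,0,0,10,1],[-1.2,2,0.5,0,0,10,1]]]}}

```text
clock: 19.62
ee_pos: [486.1, 328.1, 200.9]
tool_rot: [0.826, 0.564, -0.001, 0.001]
contact_force: [0.7, -0.1, -4.1]
grip_width: 0.235
```

```bash
python3 st.py
```

```text
19.625 [486.1 328.1 200.9] z [-0.     -0.0023 -1.    ] az 68.67 F [ 0.7 -0.1 -4.1] w 0.235
```

Request:
{"method": "carry_out", "body": {"motion": [[[-0.5,0.3,0,0,0,8,1],[-0.3,0.2,0,0,0,5,1],[0,0,0,0,0,0,1],[0,0,0,0,0,0,1]]]}}

```text
clock: 20.12
ee_pos: [472.0, 340.7, 201.7]
tool_rot: [0.751, 0.66, 0.0, -0.0]
contact_force: [-0.6, 0.2, -4.6]
grip_width: 0.234
```

```bash
python3 st.py
```

```text
20.125 [472.  340.7 201.7] z [-2.e-04  5.e-04 -1.e+00] az 82.63 F [-0.6  0.2 -4.6] w 0.234
```

Request:
{"method": "carry_out", "body": {"motion": [[[0.5,-0.5,-2,0,0,0,1],[0,0,-3,0,0,0,1],[0,0,-2,0,0,0,1],[0,0,0,0,0,0,1],[0,0,0,0,0,0,1]]]}}

```text
clock: 20.75
ee_pos: [477.5, 336.4, 131.6]
tool_rot: [0.753, 0.658, 0.002, -0.0]
contact_force: [0.5, -0.0, -3.6]
grip_width: 0.241
```

```bash
python3 st.py; python3 - <<'E'
from h import *
s=snap('wrist','w16');snap('scene','s16')
for n in('w10','w11','w16'):
    s=load(n);m=cv2.inRange(cv2.cvtColor(s['pixels'],cv2.COLOR_RGB2HSV),(18,120,40),(36,255,255));m[:,:225]=0;m[:,290:]=0;v,u=np.nonzero(m)
    T=s['world_from_camera'];z=s['range_z']
    P=lambda u,v:(lambda o,d:(o+d*np.median(z[v-2:v+3,u-2:u+3])/(T[:3,:3].T@d)[2]))(*fray(s,u,v))
    print(n,v[v>115].min(),v.max(),P(257,145).round(1),P(257,310).round(1))
    for q in(145,300): x=np.nonzero(m[q])[0];print(x.min(),x.max())
crop(load('s16'),(280,150,430,290),'cs16',4)
E
```

```text
20.75 [477.5 336.4 131.6] z [ 0.0025  0.0024 -1.    ] az 82.34 F [ 0.5 -0.  -3.6] w 0.241
w10 129 328 [414.5 341.6 179.7] [494.2 331.2 179.1]
226 288
235 278
w11 129 328 [559.5 217.8 155.4] [573.6 138.7 155.5]
229 283
235 278
w16 129 328 [417.8 344.5 135.2] [497.5 333.7 135. ]
226 287
235 278
```

View pics/w16.png

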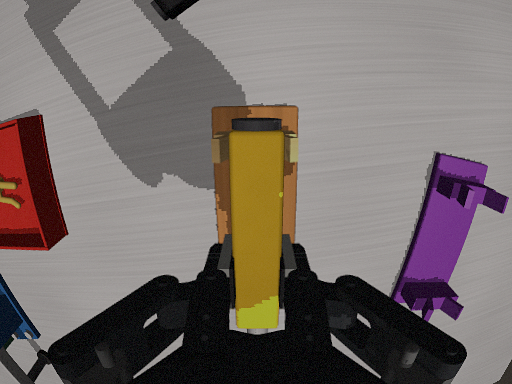

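View pics/cs16.png

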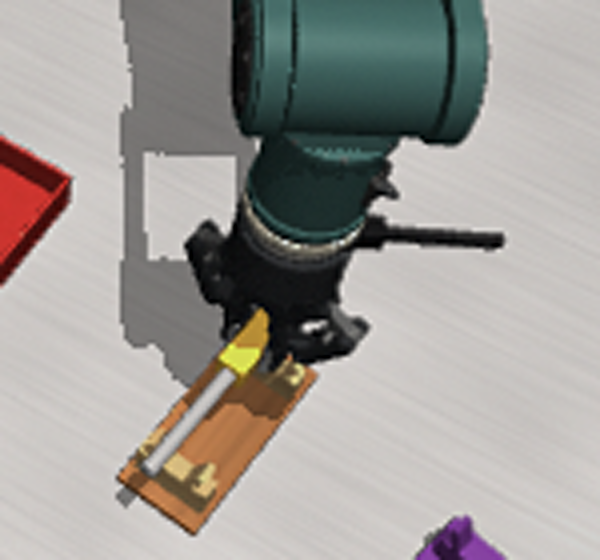

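Request:
{"method": "carry_out", "body": {"motion": [[[0,-0.1,-2,0,0,0.35,1],[0,0,-2,0,0,0,1],[0,0,-0.5,0,0,0,1],[0,0,0,0,0,0,1],[0,0,0,0,0,0,1]]]}}

```text
clock: 21.48
ee_pos: [480.9, 337.4, 92.9]
tool_rot: [0.751, 0.661, 0.008, 0.001]
contact_force: [-0.1, 0.7, -3.8]
grip_width: 0.239
```

```bash
python3 st.py
```

```text
21.475 [480.9 337.4  92.9] z [ 0.0135  0.0086 -0.9999] az 82.69 F [-0.1  0.7 -3.8] w 0.239
```

Request:
{"method": "carry_out", "body": {"motion": [[[-0.35,-0.2,-1.0,-0.5,0.8,0,1],[0,0,-0.8,0,0,0,1],[0,0,0,0,0,0,1],[0,0,0,0,0,0,1]]]}}

```text
clock: 21.98
ee_pos: [477.7, 335.6, 74.9]
tool_rot: [0.751, 0.661, 0.0, -0.0]
contact_force: [-0.5, 0.1, -4.1]
grip_width: 0.236
```

```bash
python3 st.py
```

```text
21.975 [477.7 335.6  74.9] z [ 3.e-04  3.e-04 -1.e+00] az 82.68 F [-0.5  0.1 -4.1] w 0.236
```

Request:
{"method": "carry_out", "body": {"motion": [[[0,0,-0.9,0,0,0,1],[0,0,-0.9,0,0,0,1],[0,0,0,0,0,0,1],[0,0,0,0,0,0,1]]]}}

```text
clock: 22.48
ee_pos: [477.6, 335.5, 55.4]
tool_rot: [0.751, 0.661, 0.0, -0.0]
contact_force: [0.4, 0.7, -4.4]
grip_width: 0.235
```

```bash
python3 st.py
```

```text
22.475 [477.6 335.5  55.4] z [ 0.e+00  1.e-04 -1.e+00] az 82.68 F [ 0.4  0.7 -4.4] w 0.235
```

Request:
{"method": "carry_out", "body": {"motion": [[[0,0,-0.15,0,0,0,1],[0,0,-0.1,0,0,0,1],[0,0,0,0,0,0,1]]]}}

```text
clock: 22.85
ee_pos: [478.0, 335.8, 53.9]
tool_rot: [0.751, 0.661, 0.001, 0.0]
contact_force: [-0.4, 0.1, -4.3]
grip_width: 0.24
```

```bash
python3 st.py
```

```text
22.85 [478.  335.8  53.9] z [ 1.3e-03  8.0e-04 -1.0e+00] az 82.68 F [-0.4  0.1 -4.3] w 0.24
```

Request:
{"method": "carry_out", "body": {"motion": [[[0,0,-0.1,0,0,0,1],[0,0,0,0,0,0,1],[0,0,0,0,0,0,4.5],[0,0,0,0,0,0,4.5],[0,0,0,0,0,0,4.5],[0,0,0,0,0,0,4.5]]], "force": 60}}

```text
clock: 23.6
ee_pos: [480.1, 336.9, 56.0]
tool_rot: [0.751, 0.661, 0.004, 0.001]
contact_force: [0.5, -0.1, -0.1]
grip_width: 0.525
```

```bash
python3 st.py
```

```text
23.6 [480.1 336.9  56. ] z [ 0.0071  0.0041 -1.    ] az 82.68 F [ 0.5 -0.1 -0.1] w 0.525
```

Released; rise straight up, then back off to look.

Request:
{"method": "carry_out", "body": {"motion": [[[0,0,1.5,0,0,0,4.5],[0,0,3,0,0,0,4.5],[0,0,5,0,0,0,4.5],[-1,0,5,0,0,0,4.5],[-2,-2,5,0,0,0,4.5],[-2,-2,3,0,0,0,4.5],[0,0,0,0,0,0,4.5],[0,0,0,0,0,0,4.5]]]}}

```text
clock: 24.6
ee_pos: [427.8, 295.5, 294.9]
tool_rot: [0.751, 0.661, 0.008, 0.002]
contact_force: [-0.2, 0.9, -0.0]
grip_width: 0.527
```

```bash
python3 st.py; python3 - <<'E'
from h import *
s=snap('wrist','w17');S=snap('scene','s17');t=snap('top','t17')
m=cv2.inRange(cv2.cvtColor(s['pixels'],cv2.COLOR_RGB2HSV),(24,120,60),(34,255,255))
c=max(cv2.findContours(m,0,2)[0],key=cv2.contourArea);print(cv2.boundingRect(c));p=np.array([onz(fray(s,*q[0]),57)[:2] for q in c],np.float32);print(cv2.minAreaRect(p))
crop(S,(120,130,420,290),'cs17',2)
E
```

```text
24.6 [427.8 295.5 294.9] z [ 0.0146  0.0083 -0.9999] az 82.69 F [-0.2  0.9 -0. ] w 0.527
(283, 144, 19, 76)
((461.95556640625, 337.8702087402344), (21.440471649169922, 98.87939453125), 83.08587646484375)
```

View pics/w17.png

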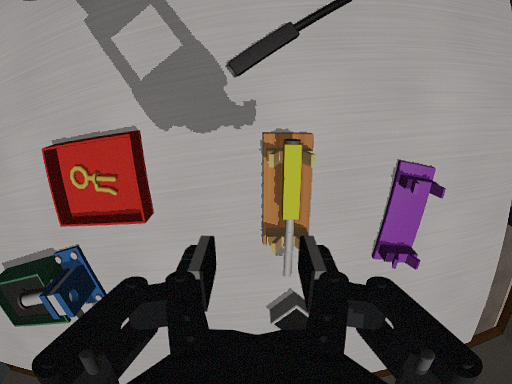

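View pics/s17.png

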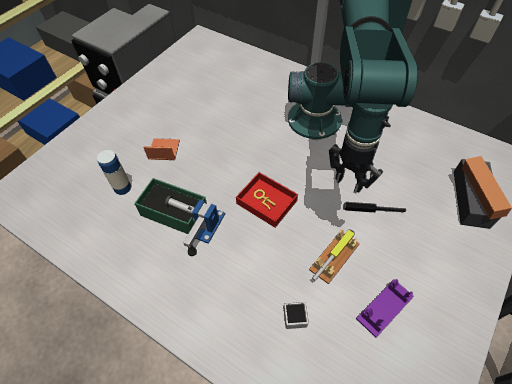

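View pics/t17.png

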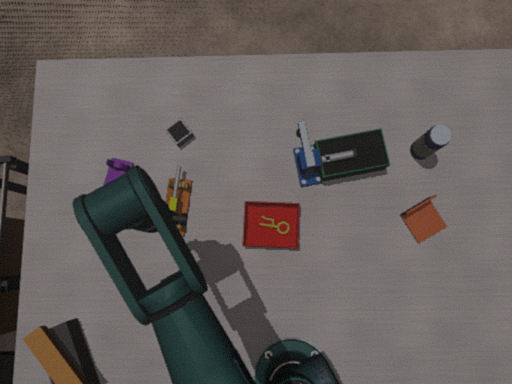

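```bash
python3 - <<'E'
from h import *
t=load('t17');P=cloud(t);f=np.array([608.7,-62.]);x=np.array([.985,.172]);y=np.array([-.172,.985])
q=P.reshape(-1,3);d=q[:,:2]-f;a=d@x;b=d@y
for lo in range(-150,-24,8):
    k=(abs(a)<8)&(b>=lo)&(b<lo+8);print(lo,q[k,2].round(0).tolist()[:9])
crop(t,(290,115,400,195),'ct17',6);S=load('s17');crop(S,(130,170,240,260),'cs17',6)
E
```

```text
-150 [56.0, 45.0, 51.0, 45.0, 46.0, 49.0, 49.0, 50.0, 48.0]
-142 [51.0, 50.0]
-134 [80.0, 78.0, 81.0, 79.0, 81.0, 84.0, 82.0, 84.0, 84.0]
-126 [78.0, 70.0, 71.0, 73.0, 73.0, 73.0, 80.0, 83.0, 69.0]
-118 [72.0, 78.0, 72.0, 71.0, 73.0, 80.0, 75.0, 73.0, 77.0]
-110 [72.0, 68.0, 73.0, 72.0, 75.0, 77.0, 72.0, 72.0, 69.0]
-102 [64.0, 72.0, 73.0, 75.0, 73.0, 72.0, 73.0, 72.0, 69.0]
-94 [74.0, 75.0, 68.0, 74.0, 72.0, 71.0, 75.0, 72.0, 70.0]
-86 [69.0, 69.0, 70.0, 71.0, 75.0, 72.0, 73.0, 75.0, 76.0]
-78 [69.0, 69.0, 72.0, 73.0, 77.0, 71.0, 73.0, 70.0, 73.0]
-70 [68.0, 73.0, 68.0, 71.0, 73.0, 71.0, 75.0, 72.0, 68.0]
-62 [68.0, 74.0, 71.0, 65.0, 72.0, 71.0, 47.0, 49.0, 69.0]
-54 [65.0, 71.0, 65.0, 68.0, 64.0, 45.0, 51.0, 49.0, 52.0]
-46 [67.0, 66.0, 72.0, 72.0, 69.0, 73.0, 69.0, 68.0, 67.0]
-38 [68.0, 69.0, 69.0, 49.0, 65.0, 69.0, 51.0, 68.0, 74.0]
-30 [99.0, 99.0, 98.0, 100.0, 99.0, 98.0, 100.0]
```

View pics/cs17.png

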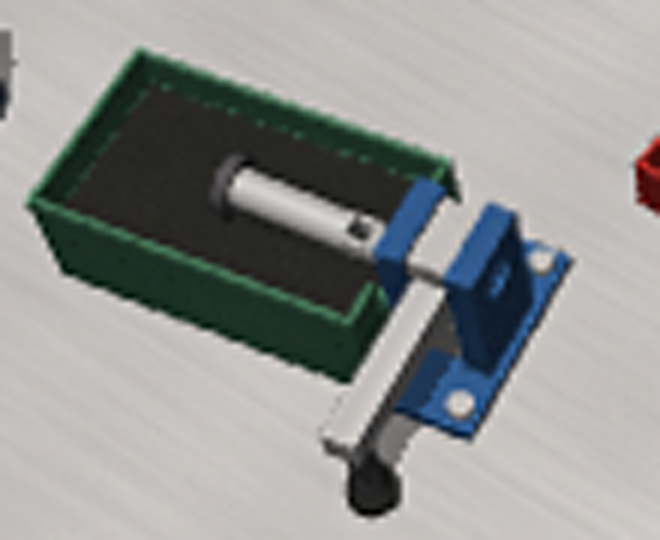

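View pics/ct17.png

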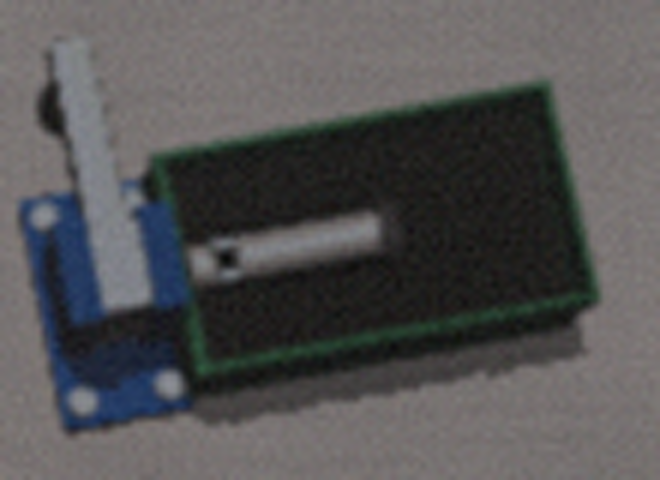

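```bash
python3 -c "
from plant import r
print(r.hand_in(), r.observe()['clock'])"
```

```text
the job is handed in; nothing more can be done
the job is handed in; nothing more can be done
```

The job is done and handed in at about 24.8 s of the 67 s allowed. I pulled the clip up out of the pin and put it in the red dish. The yellow punch then pushed the pin through from the clip end, at about 11 to 14 N. Finally I laid the punch back on its wooden rest.

**Last checks (wrist, scene and top views):**
- **Clip:** it lies flat inside the red dish.
- **Pin:** it lies wholly in the green tray. Its head is at about y = -134 mm and its clip end at about -34 mm in the fixture's axes. Its top at the clip end is about 69 mm up, which is low enough to show it has dropped out of the bore, and the bore looks empty.
- **Punch:** the handle is within about 1 mm and 0.4° of where it lay before, tip the same way.
- **Other things:** the bracket, offcut, spray can, black punch and purple rest look unmoved in the scene view; I did not measure them.

**Where measurements disagreed:**
- **Heights:** the coarse scene and top triangulations were off by up to about 14 mm. I used the wrist views and range readings instead, and they agreed with each other.
- **Clip loop:** it stood about 5 mm off the pin's axis. The grip across the loop's thickness was not affected.
- **Punch aim:** straight lines drawn by eye on the scene and top pictures suggested a 3 to 4 mm miss. The wrist views and range readings showed about 0.5 mm, and the push went through cleanly.

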